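# Put four samples on their proper stations

## Robot

A 7-joint arm with a two-finger parallel gripper is mounted at the origin on the work surface. World frame = base frame: x ahead of the robot, y to its left, z up, the work surface at z = 0. Lengths are in m, angles in rad, forces in N, time in s.
With the tool pointing down it reaches from about 0.375 to 0.925 m from the base axis. Payload 3.1 kg.
Tool frame: the origin (TCP) lies on the centre line of the jaws, within the pads' length; the fingertips stand 14 mm ahead of it and the grasp point (between the pads) lies 5 mm behind it; z points along the fingers, y is the direction in which the jaws open and shut (so a half turn about z gives the same grasp; the last joint's range is limited). The gripper opens to 85 mm and grips with 20 to 120 N. Pads are 22 mm wide; open, the fingers measure 114 mm over their backs; the gripper's body (76 mm by 85 mm) begins 54 mm behind the grasp point. The pads swing forward as they close: fully open they stand 13 mm farther back than shut.
Start: joints at [-1.277, 0.383, 0.044, 1.598, -0.018, 1.161, -0.05], TCP at [0.248, 0.601, 0.245] pointing down, gripper open.
Joint ranges: [-2.61, 2.61], [-0.41, 2.15], [-1.48, 1.57], [0, 2.5], [-1.57, 4.71], [0.05, 1.97], [-2.85, 2.85]. Speed limits (rad/s): [2.79, 2.79, 3.14, 3.14, 3.14, 3.14, 3.14].

## Interface

Orientations are given as a unit quaternion [x, y, z, w].
In Python, from rig import arm gives the robot as it stands.
- The arm moves only by the tool move_arm, never from a script. Its argument "plan" is one flat list of numbers, 7 for each row, row after row: the shift along the tool's x, y, z in cm, then the turn, a rotation vector about the tool's x, y, z in rad, then the opening, from 0 (shut) to 1 (fully open). A call has 1 to 10 rows; each row is the pose to reach, as a shift and turn from the pose measured when the call began, along the tool's axes at that moment; what a row does not reach only later rows make up. A row lasts 1/10 s, in which the tool goes at most 50 mm and 8.59 degrees, less where a joint would pass 70% of its speed; a pose out of reach is approached as far as the arm can. A call with a gripper value outside its range is refused whole. The fingers move at their own pace and stop on an object; "newtons" is the grip in N (left out, the last holds). Time passes only in rows, so rows that repeat a pose let the fingers close. It gives the time, the measured TCP pose, the force and the opening at its end, in the units of the state.
- arm.observe(): the state, without advancing time (a new reading comes with each control period).
- arm.get_image(name): name is "side" or "top" or "wrist"; returns a dict with "image" (400x640x3 uint8, red, green, blue), "range_z" (400x640 float32, m along the optical axis (not along the pixel's ray), 0 where there is no reading), "camera_matrix" (3x3 intrinsics, pixels), "k1" (the pictures are not rectified: a ray, as slopes to the right and down, at radius r is drawn at 1 + k1 r^2 times it, then the intrinsics apply), "pose" (4x4, takes a point from camera to world coordinates); the wrist camera has in their place "hand_eye" (4x4, takes a point from camera to tool coordinates, whose origin is the TCP and whose axes are the flange's). Camera axes: x right, y up, looking along -z (the intrinsics and any distortion apply to the point x, -y, -z); pixel columns grow to the right and rows downward; lengths in m; the calibration is good to about 2 mm. A picture is of the moment at which its call begins: read the wrist's pose just before it.
- arm.job_done(): hands the job in, once; it reports no verdict.
The state is a dict: "t": time; "qpos": joint angles; "qvel": joint speeds; "tau": joint torques, N m; "ee_pos": TCP position; "tcp_rot": TCP orientation; "ft_force": force on the tool from outside, world axes, zero at the start; "ft_torque": the same for the moment, N m; "width": finger opening in m.
Only numpy, scipy, OpenCV 4.12 (cv2) and the standard library are available. Lean on these libraries where they do the work, as an engineer would, in place of code of your own. Each camera call takes 0.05 s, during which the arm holds its last target.

## Task

The four sample containers were unpacked onto the wrong stations at this sample desk. Put each one in the middle of its own station: the wide jar on the balance, the tall bottle on the round shaker, the square bottle on the cold block and the slide box on the light box. Each station holds only one container at a time, so park one on the free cork mat when you need to; keep all of them upright throughout, set each one down gently without dropping it, and leave all four standing on their stations.

Things in the scene. Friction and masses are not known exactly. Their poses are not given: they have to be found in the camera images.
- jar_mid (a point): the wide jar: squat round white plastic jar with a red screw cap as wide as the jar, 60 mm high, body 56 mm and cap 60 mm in diameter (cap: the top 16 mm), 80 to 150 g. Loose. The point lies at its centre, half-way up; own z is up.
- tall_mid (a point): the tall bottle: slim straight round white plastic bottle with a red cap of nearly the same width, 100 mm high, body 38 mm and cap 39 mm in diameter, 70 to 140 g. Loose. The point lies at its centre, half-way up; own z is up.
- square_mid (a point): the square bottle: white plastic bottle of square plan, 46 x 46 mm with flat sides up to 50 mm above its underside, then a narrow neck with a red cap 29 mm in diameter, 74 mm high in all, 90 to 185 g. x and y axes are square to its flat sides. Loose. The point lies at its centre, half-way up; own z is up. (so the flat sides end 13 mm above this point)
- slides_mid (a point): the slide box: white oblong plastic box with a red lid and a steel clip, 86 mm long (own x), 42 mm wide (own y), 44 mm high, 80 to 170 g; grip it across its width. Loose. The point lies at its centre, half-way up; own z is up.
- balance: the balance: grey bench scale with a square bare-steel pan 92 x 92 mm and a black display strip at its front; housing 130 x 110 mm. Pan does not sink. Fixed to the table. Its origin is at table level, straight below the middle of the flat top on which one container stands; the top is 40 mm above the table.
- shaker: the round shaker: round white machine 120 mm in diameter at the foot, with a flat round black rubber platform 90 mm in diameter (not running). Fixed to the table. Its origin is at table level, straight below the middle of the flat top on which one container stands; the top is 40 mm above the table.
- coldblock: the cold block: plain aluminium block with cooling fins at the sides, flat top 104 x 108 mm. Fixed to the table. Its origin is at table level, straight below the middle of the flat top on which one container stands; the top is 40 mm above the table.
- lightbox: the light box: oblong black box 84 x 140 mm whose top is a pale lit pane 70 x 122 mm. Fixed to the table. Its origin is at table level, straight below the middle of the flat top on which one container stands; the top is 40 mm above the table.
- mat: the free cork mat: round cork disc lying on the table, 110 mm in diameter and 5 mm thick, empty at the start. Origin at its middle, at table level.
There are look-alikes about, which are no part of the job. What is shaped like the part that bears tall_mid but green is not meant. Leave any yellow look-alike of the lightbox alone.

How it is judged:
At the end, for the whole second after the job is handed in: Each container stands upright (within 0.1 rad) and at rest on its own station's top, its centre within 15 mm sideways of the middle of the top (height within 5 mm): wide jar on balance, tall bottle on round shaker, square bottle on cold block, slide box on light box (horizontal distance between jar_mid and balance below 0.015 m and height (world z) of jar_mid between 0.065 and 0.075 m and angle between each of jar_mid, tall_mid, square_mid, slides_mid's own z axis and vertical below 0.1 rad and linear speed of each of jar, tall, square, slides below 0.02 m/s and angular speed of each of jar, tall, square, slides below 0.2 rad/s and horizontal distance between tall_mid and shaker below 0.015 m and height (world z) of tall_mid between 0.085 and 0.095 m and horizontal distance between square_mid and coldblock below 0.015 m and height (world z) of square_mid between 0.072 and 0.082 m and horizontal distance between slides_mid and lightbox below 0.015 m and height (world z) of slides_mid between 0.057 and 0.067 m); the robot touches nothing.
It fails at once if the wide jar is tipped by more than 35 degrees (angle between jar_mid's own z axis and vertical above 0.61 rad).
It fails at once if the tall bottle is tipped by more than 35 degrees (angle between tall_mid's own z axis and vertical above 0.61 rad).
It fails at once if the square bottle is tipped by more than 35 degrees (angle between square_mid's own z axis and vertical above 0.61 rad).
It fails at once if the slide box is tipped by more than 35 degrees (angle between slides_mid's own z axis and vertical above 0.61 rad).
It fails at once if a container is dropped or banged down on a station or the mat (over 60 N) (contact force between any of jar, tall, square, slides and balance above 60 N or contact force between any of jar, tall, square, slides and shaker above 60 N or contact force between any of jar, tall, square, slides and coldblock above 60 N or contact force between any of jar, tall, square, slides and lightbox above 60 N or contact force between any of jar, tall, square, slides and mat above 60 N).
It also fails if it takes over 141 s, if anything falls off the work surface, if the arm or the gripper's body presses on something with over 40 N, if the wrist force passes 120 N, or if a joint passes its speed limit or range.

## Working session

There is one attempt and no reset: what is moved stays moved. The work goes in short steps, Python scripts to look and compute and a tool call to move; the robot and the scene stay as the last step left them, time stands still between calls to the robot, and variables do not carry over. Pictures are saved under pics/ and viewed, and the job is handed in when it is done.

Besides the shell and the picture viewer there is one more tool, called after "Call:" as a command line: name --argument value ..., lists and objects as JSON in quotes. move_arm: Moves the arm, as the interface text tells. Its arguments: {"type":"object","properties":{"plan":{"type":"array"},"newtons":{"type":"number"}},"required":["plan"]}

```bash
ls; mkdir -p pics; python3 - <<'E'
from rig import arm
import cv2,numpy as np
s=arm.observe()
print({k:np.round(v,3).tolist() for k,v in s.items()})
for n in ["side","top","wrist"]:
    d=arm.get_image(n); cv2.imwrite(f"pics/{n}0.png",d["image"][:,:,::-1]); np.savez(f"pics/{n}0.npz",**d)
    print(n,d["camera_matrix"].tolist(),d["k1"],np.round(d.get("pose",d.get("hand_eye")),3).tolist())
E
```

```text
pics
{'t': 0.0, 'qpos': [-1.277, 0.384, 0.044, 1.6, -0.018, 1.161, -0.05], 'qvel': [-0.0, -0.001, 0.001, -0.002, 0.0, -0.002, 0.001], 'tau': [-0.0, -43.348, 1.024, -24.951, 0.011, 0.011, 0.0], 'ee_pos': [0.248, 0.6, 0.244], 'tcp_rot': [0.195, 0.981, -0.001, -0.0], 'ft_force': [0.239, 1.61, 0.302], 'ft_torque': [-0.003, 0.008, -0.033], 'width': 0.086}
side [[370.5455337109798, 0.0, 323.6602095724879], [0.0, 370.5455337109798, 201.49041585834073], [0.0, 0.0, 1.0]] -0.08204139384452723 [[-0.747, 0.386, -0.542, 0.043], [-0.665, -0.454, 0.593, 0.485], [-0.017, 0.803, 0.595, 0.578], [0.0, 0.0, 0.0, 1.0]]
top [[472.2717552052055, 0.0, 312.8355918831374], [0.0, 472.2717552052055, 197.96185559826003], [0.0, 0.0, 1.0]] -0.06652233004325839 [[0.012, 0.986, -0.165, 0.285], [-1.0, 0.011, -0.008, -0.002], [-0.006, 0.165, 0.986, 1.261], [0.0, 0.0, 0.0, 1.0]]
wrist [[295.8876276818615, 0.0, 317.41733368977043], [0.0, 295.8876276818615, 200.49303792425968], [0.0, 0.0, 1.0]] 0.010599430297628927 [[0.001, 0.966, 0.258, 0.066], [1.0, -0.001, -0.0, 0.001], [-0.0, 0.258, -0.966, -0.128], [0.0, 0.0, 0.0, 1.0]]
```

View pics/side0.png

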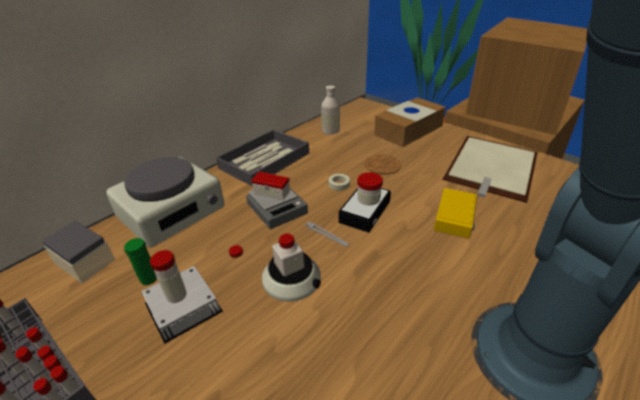

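View pics/top0.png

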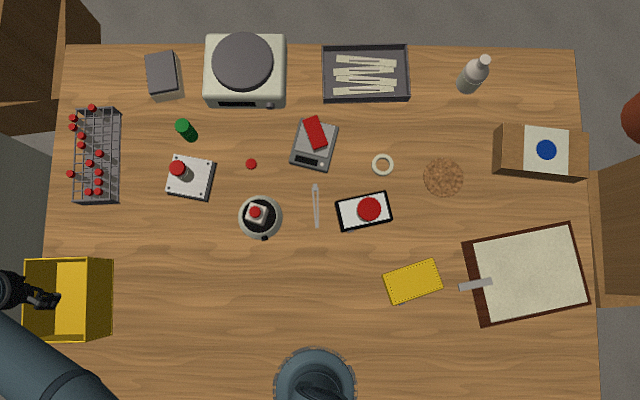

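View pics/wrist0.png

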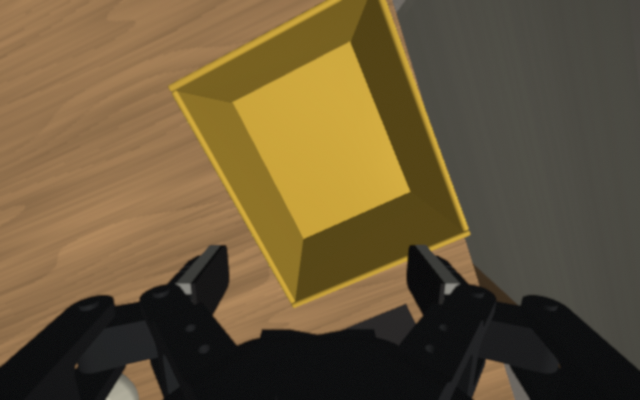

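The top view shows these positions (pixels):
- Tall bottle (177,168), on the cold block (190,178).
- Square bottle (256,212), on the shaker (260,216).
- Slide box (315,132), on the balance (314,146).
- Jar (369,209), on the light box (363,211).
- Cork mat (443,177), empty.

Look-alikes: the green cylinder (186,130) is not the tall bottle, and the yellow slab (413,281) is not the light box. So there are two swaps to make, each via the mat.

```bash
cat > h.py <<'E'
import cv2,numpy as np
def rays(d,uv):
    uv=np.asarray(uv,float).reshape(-1,1,2)
    p=cv2.undistortPoints(uv,d["camera_matrix"],np.array([float(d["k1"]),0,0,0,0])).reshape(-1,2)
    return np.c_[p[:,0],-p[:,1],-np.ones(len(p))]
def plane(d,uv,z,P=None):
    P=d["pose"] if P is None else P
    r=rays(d,uv)@P[:3,:3].T; o=P[:3,3]
    return o+r*((z-o[2])/r[:,2])[:,None]
def cloud(d,P=None):
    P=d["pose"] if P is None else P
    h,w=d["range_z"].shape
    uv=np.stack(np.meshgrid(np.arange(w),np.arange(h)),-1).reshape(-1,2)
    r=rays(d,uv)*d["range_z"].reshape(-1,1)
    return (r@P[:3,:3].T+P[:3,3]).reshape(h,w,3)
E
python3 - <<'E'
from h import *
d=dict(np.load("pics/top0.npz")); s=dict(np.load("pics/side0.npz"))
W=cloud(d)
for n,(u,v) in dict(table=(340,260),cold=(205,190),bal=(300,150),light=(345,220),mat=(443,177),tall=(177,168),sq=(256,212),box=(315,132),jar=(369,209),shk=(250,228)).items():
    print(n,np.round(W[v-1:v+2,u-1:u+2].reshape(-1,3).mean(0),4))
for nm,dd in (("top",d),("side",s)):
    hsv=cv2.cvtColor(dd["image"],cv2.COLOR_RGB2HSV); 
    m=(((hsv[...,0]<8)|(hsv[...,0]>172))&(hsv[...,1]>150)&(hsv[...,2]>90)).astype(np.uint8)
    n,l,st,c=cv2.connectedComponentsWithStats(m)
    Wd=cloud(dd)
    for i in range(1,n):
        if st[i,4]>40: print(nm,st[i],np.round(c[i],1),np.round(np.median(Wd[l==i],0),4))
im=cv2.resize(d["image"][90:260,130:480],None,fx=2.2,fy=2.2,interpolation=cv2.INTER_CUBIC)
cv2.imwrite("pics/topcrop.png",im[:,:,::-1])
E
```

```text
table [ 0.3299 -0.0652 -0.    ]
cold [0.5078 0.2942 0.0379]
bal [0.6189 0.0444 0.039 ]
light [ 0.4321 -0.0759  0.0394]
mat [ 0.557  -0.3454  0.0046]
tall [0.5429 0.3411 0.1418]
sq [0.4401 0.1468 0.1156]
box [0.6549 0.0047 0.085 ]
jar [ 0.4528 -0.1317  0.1005]
shk [0.4082 0.1709 0.0402]
top [302 115  26  34 498] [314.7 131.8] [0.6559 0.0049 0.0845]
top [246 159  11  10  87] [250.6 163.4] [0.5877 0.1788 0.0144]
top [169 160  15  15 175] [176.1 167.2] [0.5456 0.3436 0.1404]
top [357 198  24  23 425] [368.7 208.7] [ 0.4531 -0.1315  0.1004]
top [249 206  11  12  93] [254.5 211.5] [0.4407 0.1512 0.1146]
side [252 172  37  17 385] [269.3 179.5] [0.6548 0.0122 0.0839]
side [358 172  25  18 318] [369.  179.7] [ 0.4545 -0.1247  0.1003]
side [279 234  15  12 128] [285.4 238.8] [0.4421 0.1553 0.1139]
side [229 245  14  11 103] [234.9 249.6] [0.5878 0.182  0.0132]
side [150 250  24  18 284] [160.9 257.9] [0.5449 0.3462 0.1398]
side [ 26 327  12  11  87] [ 31.3 331.7] [0.5908 0.5615 0.1076]
side [ 37 345  13  12 101] [ 43.1 350.5] [0.5408 0.5578 0.1076]
side [ 15 346  13  12 100] [ 20.8 351.6] [0.5648 0.585  0.1077]
side [ 43 355  13  13 114] [ 49.2 360.5] [0.5159 0.5566 0.1078]
side [ 50 366  13  12 121] [ 55.9 371.3] [0.4907 0.5552 0.1078]
side [ 33 378  14  13 120] [ 39.3 383.7] [0.4892 0.58   0.1077]
```

View pics/topcrop.png

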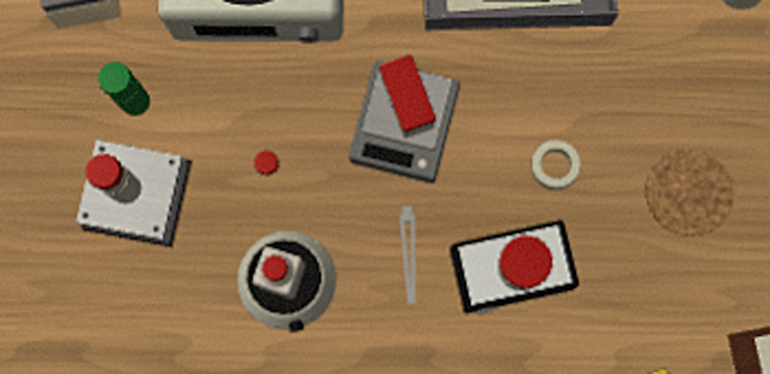

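```bash
cat > st.py <<'E'
from h import *
def run(d,nm):
    W=cloud(d); Z=W[...,2]; hsv=cv2.cvtColor(d["image"],cv2.COLOR_RGB2HSV)
    for n,c,r in (("cold",(.52,.31),.1),("bal",(.63,.01),.1),("light",(.445,-.115),.1),("shk",(.435,.15),.09),("mat",(.555,-.345),.08)):
        near=np.hypot(W[...,0]-c[0],W[...,1]-c[1])<r
        zt=0.04
        if n=="mat": m=near&(Z>0.0025)&(Z<.008)&(hsv[...,2]<400); zt=.005
        elif n=="light": m=near&(Z>0.03)&(Z<.046)
        elif n=="bal": m=near&(Z>.0365)&(Z<.0435)
        elif n=="shk": m=near&(Z>.036)&(Z<.044)
        else: m=near&(Z>.034)&(Z<.046)
        m=m.astype(np.uint8)
        k,l,st,_=cv2.connectedComponentsWithStats(m)
        m=(l==1+np.argmax(st[1:,4])).astype(np.uint8)
        cs,_=cv2.findContours(m,cv2.RETR_EXTERNAL,cv2.CHAIN_APPROX_NONE)
        ct=max(cs,key=cv2.contourArea)
        P=plane(d,ct.reshape(-1,2),zt)[:,:2]*1000
        h=cv2.convexHull(P.astype(np.float32))
        print(nm,n,"area",m.sum(),"rect",[np.round(x,1) for x in cv2.minAreaRect(h)],"circ",np.round(cv2.minEnclosingCircle(h)[0],1),round(cv2.minEnclosingCircle(h)[1],1))
        cv2.imwrite(f"pics/m_{nm}_{n}.png",m*255)
if __name__=="__main__":
    for nm in("top","side"): run(dict(np.load(f"pics/{nm}0.npz")),nm)
E
python3 st.py
```

```text
top cold area 1138 rect [array([545.5, 340.2]), array([111.4, 103.8]), np.float64(80.4)] circ [544.9 341.1] 74.7
top bal area 490 rect [array([652.7,   3.8]), array([99.3, 89.6]), np.float64(76.1)] circ [652.4   5.8] 62.9
top light area 1195 rect [array([ 457.8, -123.4]), array([ 87.3, 139.6]), np.float64(13.2)] circ [ 459.2 -123.2] 78.6
top shk area 485 rect [array([442.7, 150.8]), array([89.1, 87.7]), np.float64(72.4)] circ [441.4 149.8] 46.1
top mat area 992 rect [array([ 560. , -342.9]), array([121.2, 125.3]), np.float64(88.6)] circ [ 557.5 -340.7] 71.9
side cold area 2045 rect [array([544.2, 342.7]), array([108.2, 110.1]), np.float64(80.0)] circ [544.2 342.3] 74.7
side bal area 380 rect [array([652.6,   8.9]), array([94.2, 94.8]), np.float64(75.2)] circ [652.9   9.4] 62.9
side light area 861 rect [array([ 455.2, -115.6]), array([ 85.8, 147.9]), np.float64(12.8)] circ [ 450.5 -115.2] 80.7
side shk area 633 rect [array([435.1, 157.1]), array([88.2, 79.8]), np.float64(54.3)] circ [440.3 153.2] 46.5
side mat area 558 rect [array([ 554.4, -341.4]), array([112.8, 110.8]), np.float64(40.3)] circ [ 558.1 -346.1] 62.0
```

```bash
cat > g.py <<'E'
# python3 g.py x y z yawdeg : shift(cm)/turn in tool axes to reach pose: tool down, tool-y axis heading = yaw (mod 180 nearest)
import sys,numpy as np
from scipy.spatial.transform import Rotation as R
from rig import arm
s=arm.observe(); T=R.from_quat(s["tcp_rot"]); p=s["ee_pos"]
x,y,z=map(float,sys.argv[1:4])
M=T.as_matrix(); cur=np.arctan2(M[1,1],M[0,1])
yaw=cur if len(sys.argv)<5 else np.radians(float(sys.argv[4]))
yaw=cur+(yaw-cur+np.pi/2)%np.pi-np.pi/2
ty=np.array([np.cos(yaw),np.sin(yaw),0]); tz=np.array([0,0,-1.]); tx=np.cross(ty,tz)
D=R.from_matrix(np.c_[tx,ty,tz])
rel=(T.inv()*D).as_rotvec()
sh=T.inv().apply(np.array([x,y,z])-p)*100
print("t",round(float(s["t"]),2),"pos",np.round(p,4),"yaw",round(np.degrees(cur),1),"->",round(np.degrees(yaw),1),"q7",round(s["qpos"][6],2),"w",round(float(s["width"]),4),"F",np.round(s["ft_force"],1))
print("shift cm",np.round(sh,2),"turn",np.round(rel,3),"rows",np.ceil(max(np.linalg.norm(sh)/5,np.degrees(np.linalg.norm(rel))/8.59)))
E
python3 g.py .51 .24 .33 80
```

```text
t 0.15 pos [0.2479 0.6001 0.2442] yaw 67.6 -> 80.0 q7 -0.05 w 0.0853 F [ 0.   0.4 -0.4]
shift cm [-37.97 -23.29  -8.53] turn [-0.002 -0.    -0.217] rows 10.0
```

Call:
move_arm --plan '[-10,-6,-8.5,0,0,-0.1,1,-38,-23.3,-8.5,0,0,-0.217,1,-38,-23.3,-8.5,0,0,-0.217,1,-38,-23.3,-8.5,0,0,-0.217,1,-38,-23.3,-8.5,0,0,-0.217,1,-38,-23.3,-8.5,0,0,-0.217,1,-38,-23.3,-8.5,0,0,-0.217,1,-38,-23.3,-8.5,0,0,-0.217,1,-38,-23.3,-8.5,0,0,-0.217,1,-38,-23.3,-8.5,0,0,-0.217,1]'

```text
t: 1.15
ee_pos: [0.5149, 0.2312, 0.3308]
tcp_rot: [0.094, 0.996, -0.002, 0.002]
ft_force: [-0.7, 0.2, -0.7]
width: 0.0855
```

```bash
cat > wr.py <<'E'
import sys
from h import *
from scipy.spatial.transform import Rotation as R
from rig import arm
n=sys.argv[1]
s=arm.observe(); d=arm.get_image("wrist")
T=np.eye(4); T[:3,:3]=R.from_quat(s["tcp_rot"]).as_matrix(); T[:3,3]=s["ee_pos"]
d["pose"]=T@d["hand_eye"]; np.savez(f"pics/{n}.npz",**d)
cv2.imwrite(f"pics/{n}.png",d["image"][:,:,::-1])
E
python3 wr.py w1; python3 g.py .51 .24 .33 80
```

```text
t 1.2 pos [0.514  0.233  0.3305] yaw 79.3 -> 80.0 q7 0.92 w 0.0855 F [-0.5 -0.6 -0.7]
shift cm [0.52 0.61 0.05] turn [-0.003  0.003 -0.012] rows 1.0
```

View pics/w1.png

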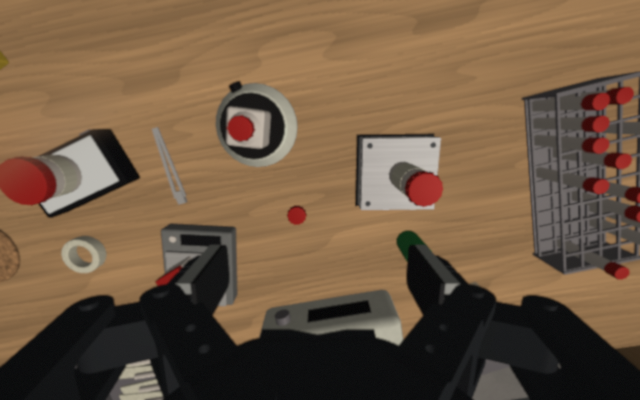

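Wrist view w1 shows:
- Shaker (256,124), with the square bottle's cap at (241,127).
- Cold block (398,172), with the tall bottle's cap at (424,188).
- Green look-alike (408,243), left alone.

Next I measure these.

```bash
cat > ms.py <<'E'
from h import *
def comp(m,uv):
    n,l,st,c=cv2.connectedComponentsWithStats(m.astype(np.uint8))
    i=l[uv[1],uv[0]]
    if i==0: print("seed off mask",uv); return m*0
    return (l==i).astype(np.uint8)
def hull(d,m,z):
    cs,_=cv2.findContours(m,cv2.RETR_EXTERNAL,cv2.CHAIN_APPROX_NONE)
    ct=max(cs,key=cv2.contourArea).reshape(-1,2)
    return cv2.convexHull((plane(d,ct,z)[:,:2]*1000).astype(np.float32))
def red(d):
    hsv=cv2.cvtColor(d["image"],cv2.COLOR_RGB2HSV)
    return ((hsv[...,0]<8)|(hsv[...,0]>172))&(hsv[...,1]>140)&(hsv[...,2]>60)
def rep(n,h):
    r=cv2.minAreaRect(h); c=cv2.minEnclosingCircle(h)
    print(n,"rect c",np.round(r[0],1),"size",np.round(r[1],1),"ang",round(r[2],1),"| circ",np.round(c[0],1),"R",round(c[1],1))
E
python3 - <<'E'
from ms import *
d=dict(np.load("pics/w1.npz")); W=cloud(d); Z=W[...,2]
hsv=cv2.cvtColor(d["image"],cv2.COLOR_RGB2HSV)
R=red(d)
rep("tallcap",hull(d,comp(R&(Z>.136),(424,188)),.14))
rep("sqcap",hull(d,comp(R&(Z>.108),(241,127)),.114))
print(np.round(W[188,424],4),np.round(W[127,241],4),"cold",np.round(W[150,380],4),"table",np.round(W[60,350],4),"shk",np.round(W[145,235],4),hsv[150,380],hsv[145,235],hsv[140,262])
wh=(hsv[...,1]<60)&(hsv[...,2]>130)
m=comp((hsv[...,1]<60)&(hsv[...,2]>110)&(Z>.036)&(Z<.044),(380,150)); rep("cold",hull(d,m,.04)); cv2.imwrite("pics/a.png",m*255)
near=np.hypot(W[...,0]-.44,W[...,1]-.15)<.08
m2=near&(hsv[...,2]<70); m2=comp(m2,(235,145)); rep("shk black",hull(d,m2,.04)); cv2.imwrite("pics/b.png",m2*255)
m3=near&(Z>.084)&(Z<.096); m3=cv2.morphologyEx(m3.astype(np.uint8),cv2.MORPH_OPEN,np.ones((3,3)));rep("sq shoulder",hull(d,m3,.09)); print(m3.sum())
c=np.hstack([d["image"][60:230,200:460], np.repeat((np.uint8(m+m2+m3)*255)[60:230,200:460,None],3,2)])
cv2.imwrite("pics/c1.png",cv2.resize(c,None,fx=1.5,fy=1.5)[:,:,::-1])
E
```

```text
tallcap rect c [543.7 346.6] size [38.4 36.5] ang 50.6 | circ [544.  345.8] R 19.8
sqcap rect c [442.  156.7] size [26.9 27.4] ang 13.9 | circ [442.6 156.4] R 14.7
[0.5422 0.3459 0.1401] [0.4411 0.158  0.1146] cold [0.5055 0.3223 0.0398] table [ 3.775e-01  3.043e-01 -2.000e-04] shk [0.4599 0.1384 0.0876] [ 15  17 185] [ 15  34 136] [ 16  33 177]
cold rect c [545.  343.9] size [107.9 102.6] ang 79.4 | circ [545.2 344.6] R 73.3
seed off mask (235, 145)Traceback (most recent call last):
  File "<stdin>", line 11, in <module>
  File "ms.py", line 8, in hull
    cs,_=cv2.findContours(m,cv2.RETR_EXTERNAL,cv2.CHAIN_APPROX_NONE)
         ~~~~~~~~~~~~~~~~^^^^^^^^^^^^^^^^^^^^^^^^^^^^^^^^^^^^^^^^^^^
cv2.error: OpenCV(4.12.0) /io/opencv/modules/imgproc/src/contours_new.cpp:332: error: (-2:Unspecified error) in function 'static std::shared_ptr<ContourScanner_> ContourScanner_::create(cv::ContourDataStorage<cv::Point_<int>, 1024, 0>::storage_t&, cv::ContourDataStorage<signed char, 1024, 0>::storage_t&, cv::Mat, int, int, cv::Point)'
> Modes other than RETR_FLOODFILL and RETR_CCOMP support only CV_8UC1 images (expected: 'img.type() == CV_8UC1'), where
>     'img.type()' is 4 (CV_32SC1)
> must be equal to
>     'CV_8UC1' is 0 (CV_8UC1)
```

```bash
python3 - <<'E'
from ms import *
d=dict(np.load("pics/w1.npz")); W=cloud(d); Z=W[...,2]
hsv=cv2.cvtColor(d["image"],cv2.COLOR_RGB2HSV)
near=np.hypot(W[...,0]-.44,W[...,1]-.15)<.065
m2=(near&(hsv[...,2]<75)&(Z>.03)).astype(np.uint8); print(m2.sum())
k,l,st,_=cv2.connectedComponentsWithStats(m2); m2=(l==1+np.argmax(st[1:,4])).astype(np.uint8); rep("shk black",hull(d,m2,.04))
m4=(near&(Z>.036)&(Z<.044)).astype(np.uint8); rep("shk top z",hull(d,m4,.04))
m5=(near&(hsv[...,1]<60)&(hsv[...,2]>120)&(Z<.08)).astype(np.uint8); rep("housing",hull(d,m5,.0))
m3=(near&(Z>.084)&(Z<.096)).astype(np.uint8); m3=cv2.morphologyEx(m3,cv2.MORPH_OPEN,np.ones((3,3)));rep("sq shoulder",hull(d,m3,.09)); print(m3.sum())
g=lambda a:np.repeat(a[70:180,200:310,None]*255,3,2)
c=np.hstack([d["image"][70:180,200:310],g(m2),g(m4),g(m3)])
cv2.imwrite("pics/c1.png",cv2.resize(c,None,fx=1.8,fy=1.8)[:,:,::-1])
c=d["image"][80:220,210:450]
cv2.imwrite("pics/c2.png",cv2.resize(c,None,fx=3.3,fy=3.3)[:,:,::-1])
E
```

```text
9677
shk black rect c [ 715. -190.] size [108.7 457. ] ang 28.9 | circ [ 715.6 -189.6] R 228.8
shk top z rect c [441.8 153.9] size [87.9 88. ] ang 77.6 | circ [441.5 153.9] R 44.5
housing rect c [447.8 167.3] size [ 86.7 120.3] ang 67.4 | circ [441.6 152.1] R 60.4
sq shoulder rect c [442.2 156.6] size [45.5 45.2] ang 72.5 | circ [442.3 156.7] R 29.8
814
```

View pics/c1.png

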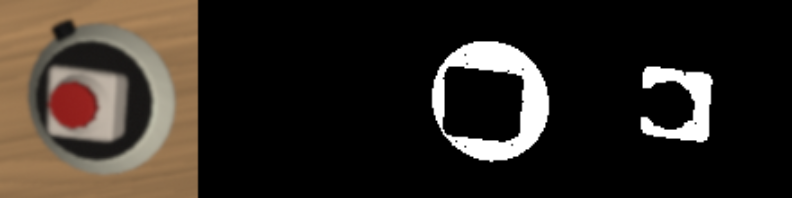

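View pics/c2.png

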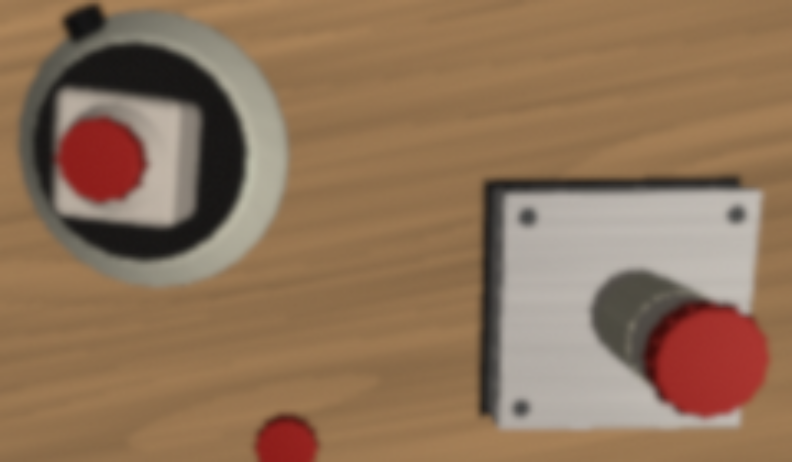

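```bash
python3 g.py .442 .1565 .17 72.5;python3 g.py .442 .1565 .072 72.5
```

```text
t 1.2 pos [0.514  0.233  0.3305] yaw 79.3 -> 72.5 q7 0.92 w 0.0855 F [-0.5 -0.6 -0.7]
shift cm [ 5.7  -8.8  16.06] turn [-0.003  0.003  0.119] rows 4.0
t 1.2 pos [0.514  0.233  0.3305] yaw 79.3 -> 72.5 q7 0.92 w 0.0855 F [-0.5 -0.6 -0.7]
shift cm [ 5.73 -8.76 25.86] turn [-0.003  0.003  0.119] rows 6.0
```

Call:
move_arm --plan '[5.7,-8.8,10,-0.003,0.003,0.119,1,5.7,-8.8,16,-0.003,0.003,0.119,1,5.7,-8.8,16,-0.003,0.003,0.119,1,5.7,-8.8,16,-0.003,0.003,0.119,1,5.7,-8.8,16,-0.003,0.003,0.119,1,5.7,-8.8,16,-0.003,0.003,0.119,1,5.7,-8.8,16,-0.003,0.003,0.119,1]'

```text
t: 1.9
ee_pos: [0.4441, 0.159, 0.1727]
tcp_rot: [0.151, 0.989, 0.001, 0.002]
ft_force: [0.1, -0.0, -0.2]
width: 0.0856
```

```bash
python3 g.py .442 .1565 .072 72.5; python3 wr.py w2
```

```text
t 1.9 pos [0.4441 0.159  0.1727] yaw 72.6 -> 72.5 q7 0.88 w 0.0856 F [ 0.1 -0.  -0.2]
shift cm [ 0.16 -0.34 10.07] turn [0.003 0.003 0.003] rows 3.0
```

View pics/w2.png

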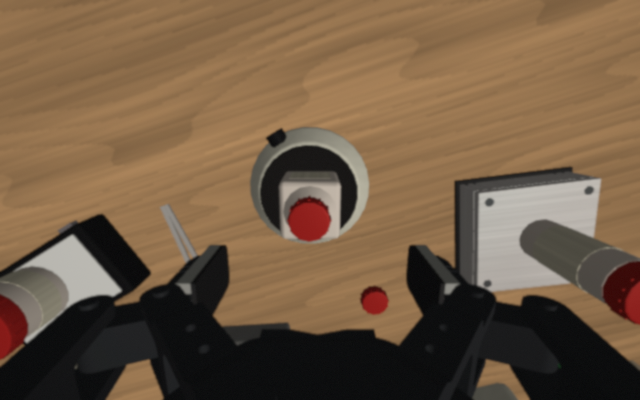

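Wrist view: the square bottle (309,205) is between the jaws and its sides are square to them. I'll descend and grip.

Call:
move_arm --plan '[0.2,-0.35,3,0.003,0.003,0.003,1,0.2,-0.35,7,0.003,0.003,0.003,1,0.2,-0.35,9,0.003,0.003,0.003,1,0.2,-0.35,10,0.003,0.003,0.003,1,0.2,-0.35,10,0.003,0.003,0.003,1,0.2,-0.35,10,0.003,0.003,0.003,1,0.2,-0.35,10,0.003,0.003,0.003,1]'

```text
t: 2.65
ee_pos: [0.4438, 0.1574, 0.0747]
tcp_rot: [0.152, 0.988, 0.002, 0.002]
ft_force: [-0.8, 0.4, -0.9]
width: 0.0852
```

```bash
python3 g.py .442 .1565 .072 72.5
```

```text
t 2.65 pos [0.4438 0.1574 0.0747] yaw 72.5 -> 72.5 q7 0.95 w 0.0852 F [-0.8  0.4 -0.9]
shift cm [ 0.15 -0.14  0.27] turn [ 0.004  0.003 -0.   ] rows 1.0
```

Call:
move_arm --plan '[0.1,-0.1,0.2,0.003,0.003,0,0.4,0.1,-0.1,0.2,0.003,0.003,0,0.2,0.1,-0.1,0.2,0.003,0.003,0,0.2,0.1,-0.1,0.2,0.003,0.003,0,0.2,0.1,-0.1,0.2,0.003,0.003,0,0.2,0.1,-0.1,0.2,0.003,0.003,0,0.2,0.1,-0.1,0.2,0.003,0.003,0,0.2,0.1,-0.1,0.2,0.003,0.003,0,0.2]' --newtons 40

```text
t: 3.45
ee_pos: [0.4431, 0.1569, 0.0733]
tcp_rot: [0.152, 0.988, 0.001, 0.001]
ft_force: [-0.6, 0.3, 5.8]
width: 0.0453
```

```bash
python3 g.py .442 .1565 .072 72.5; python3 g.py .557 -.343 .25 -90
```

```text
t 3.45 pos [0.4431 0.1569 0.0733] yaw 72.5 -> 72.5 q7 0.95 w 0.0453 F [-0.6  0.3  5.8]
shift cm [ 0.09 -0.07  0.13] turn [ 0.001  0.001 -0.001] rows 1.0
t 3.45 pos [0.4431 0.1569 0.0733] yaw 72.5 -> 90.0 q7 0.95 w 0.0453 F [-0.6  0.3  5.8]
shift cm [-25.94 -44.21 -17.7 ] turn [ 0.001  0.001 -0.306] rows 11.0
```

Call:
move_arm --plan '[0,0,-3,0,0,0,0.2,0,0,-8,0,0,0,0.2,0,0,-13,0,0,0,0.2,0,0,-17.5,0,0,0,0.2,-4,-5,-17.5,0,0,-0.1,0.2,-6.5,-9,-17.5,0,0,-0.15,0.2,-9,-13,-17.5,0,0,-0.2,0.2,-11.5,-17.5,-17.5,0,0,-0.25,0.2,-14,-22,-17.5,0,0,-0.3,0.2,-16.5,-26.5,-17.5,0,0,-0.306,0.2]'

```text
t: 4.45
ee_pos: [0.5172, -0.1347, 0.2473]
tcp_rot: [-0.001, 1.0, 0.001, 0.0]
ft_force: [0.5, 0.4, -1.4]
width: 0.0453
```

```bash
python3 wr.py w3; python3 g.py .557 -.343 .20 90
```

```text
t 4.5 pos [ 0.5175 -0.1466  0.2483] yaw 89.3 -> 90.0 q7 1.86 w 0.0457 F [ 1.6 -7.8 -0.1]
shift cm [ -4.16 -19.55   5.01] turn [-0.008  0.004 -0.011] rows 5.0
```

View pics/w3.png

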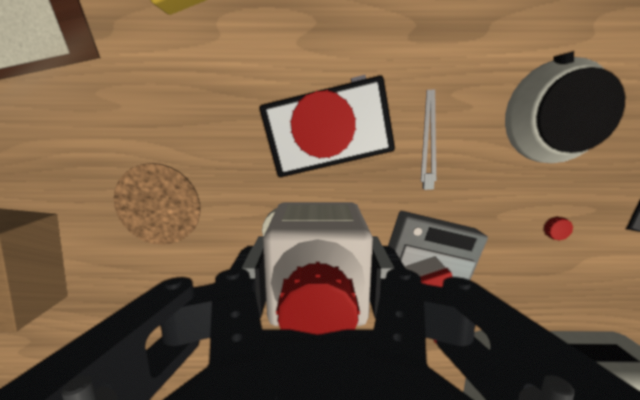

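Wrist view w3: the square bottle is held upright in the jaws. The mat is at (157,203), the light box with the jar at (326,125), and the shaker is empty.

```bash
python3 - <<'E'
from ms import *
d=dict(np.load("pics/w3.npz")); W=cloud(d); Z=W[...,2]
hsv=cv2.cvtColor(d["image"],cv2.COLOR_RGB2HSV)
rep("jar",hull(d,comp(red(d)&(Z>.09),(323,125)),.10))
near=np.hypot(W[...,0]-.555,W[...,1]+.343)<.09
big=lambda m:(lambda r:(r[1]==1+np.argmax(r[2][1:,4])).astype(np.uint8))(cv2.connectedComponentsWithStats(m.astype(np.uint8)))
rep("mat z",hull(d,big(near&(Z>.0025)&(Z<.008)),.005))
near=np.hypot(W[...,0]-.455,W[...,1]+.12)<.095
rep("light z",hull(d,big(near&(Z>.034)&(Z<.046)),.04))
rep("pane",hull(d,big(near&(hsv[...,1]<50)&(hsv[...,2]>150)&(Z>.03)&(Z<.05)),.04))
near=np.hypot(W[...,0]-.44,W[...,1]-.15)<.065
rep("shk z",hull(d,big(near&(Z>.036)&(Z<.044)),.04))
E
```

```text
jar rect c [ 454.4 -128.6] size [57.2 56.7] ang 55.2 | circ [ 453.9 -128.3] R 29.1
mat z rect c [ 556.8 -340.7] size [108.8 108.3] ang 82.9 | circ [ 556.6 -340.6] R 55.2
light z rect c [ 458.8 -121.6] size [ 82.1 137.1] ang 13.2 | circ [ 459.  -121.5] R 78.0
pane rect c [ 459.  -121.3] size [ 69.2 120.7] ang 13.4 | circ [ 458.9 -121.4] R 68.9
shk z rect c [440.6 150.6] size [90.2 89.3] ang 65.7 | circ [440.2 150.3] R 46.5
```

Call:
move_arm --plan '[-4.2,-5,3,0,0,-0.01,0.2,-4.2,-10,5,0,0,-0.01,0.2,-4.2,-15,5,0,0,-0.01,0.2,-4.2,-19.5,5,0,0,-0.01,0.2,-4.2,-19.5,7,0,0,-0.01,0.2,-4.2,-19.5,10,0,0,-0.01,0.2,-4.2,-19.5,13,0,0,-0.01,0.2,-4.2,-19.5,16,0,0,-0.01,0.2,-4.2,-19.5,18,0,0,-0.01,0.2,-4.2,-19.5,19,0,0,-0.01,0.2]'

```text
t: 5.5
ee_pos: [0.5558, -0.3415, 0.0562]
tcp_rot: [0.001, 1.0, -0.003, -0.001]
ft_force: [0.4, 0.8, -1.8]
width: 0.0455
```

```bash
python3 g.py .557 -.342 .0385 90
```

```text
t 5.5 pos [ 0.5558 -0.3415  0.0562] yaw 89.9 -> 90.0 q7 2.37 w 0.0455 F [ 0.4  0.8 -1.8]
shift cm [-0.13 -0.04  1.77] turn [-0.005 -0.002 -0.001] rows 1.0
```

Call:
move_arm --plan '[-0.1,0,0.5,0,0,0,0.2,-0.1,0,0.9,0,0,0,0.2,-0.1,0,1.2,0,0,0,0.2,-0.1,0,1.45,0,0,0,0.2,-0.1,0,1.65,0,0,0,0.2,-0.1,0,1.75,0,0,0,0.2,-0.1,0,1.8,0,0,0,0.2,-0.1,0,1.8,0,0,0,0.2]'

```text
t: 6.3
ee_pos: [0.5569, -0.3417, 0.0386]
tcp_rot: [0.001, 1.0, -0.003, -0.001]
ft_force: [0.1, 0.9, 0.7]
width: 0.0456
```

```bash
python3 g.py .557 -.342 .0385 90
```

```text
t 6.3 pos [ 0.5569 -0.3417  0.0386] yaw 89.9 -> 90.0 q7 2.38 w 0.0456 F [0.1 0.9 0.7]
shift cm [-0.01 -0.03  0.01] turn [-0.005 -0.002 -0.001] rows 1.0
```

Call:
move_arm --plan '[0,0,0.1,0,0,0,0.2,0,0,0.1,0,0,0,0.55,0,0,0.1,0,0,0,0.8,0,0,0.1,0,0,0,1,0,0,0.1,0,0,0,1,0,0,-1,0,0,0,1,0,0,-4,0,0,0,1,0,0,-9,0,0,0,1,0,0,-14,0,0,0,1,0,0,-18,0,0,0,1]'

```text
t: 7.3
ee_pos: [0.5577, -0.3417, 0.2227]
tcp_rot: [0.001, 1.0, -0.004, 0.001]
ft_force: [1.2, -0.0, -0.2]
width: 0.0849
```

```bash
python3 wr.py w4; python3 g.py .544 .346 .25 90
```

```text
t 7.35 pos [ 0.5611 -0.3444  0.2305] yaw 89.9 -> 90.0 q7 2.29 w 0.0856 F [ 1.2 -1.8  4.4]
shift cm [ 1.84 69.01 -2.8 ] turn [-0.012  0.013 -0.002] rows 14.0
```

View pics/w4.png

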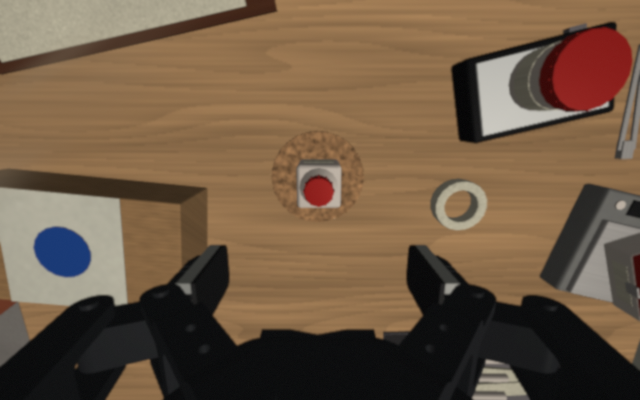

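Wrist view w4: the square bottle (319,187) stands upright in the middle of the mat, square to the jaws. Next is the tall bottle.

Call:
move_arm --plan '[1.8,69,-2.8,-0.01,0.01,0,1,1.8,69,-2.8,-0.01,0.01,0,1,1.8,69,-2.8,-0.01,0.01,0,1,1.8,69,-2.8,-0.01,0.01,0,1,1.8,69,-2.8,-0.01,0.01,0,1,1.8,69,-2.8,-0.01,0.01,0,1,1.8,69,-2.8,-0.01,0.01,0,1,1.8,69,-2.8,-0.01,0.01,0,1,1.8,69,-2.8,-0.01,0.01,0,1,1.8,69,-2.8,-0.01,0.01,0,1]'

```text
t: 8.35
ee_pos: [0.5476, 0.1602, 0.2423]
tcp_rot: [0.001, 1.0, -0.001, 0.002]
ft_force: [1.1, -0.9, 0.1]
width: 0.0854
```

```bash
python3 g.py .544 .346 .21 90
```

```text
t 8.35 pos [0.5476 0.1602 0.2423] yaw 89.8 -> 90.0 q7 1.32 w 0.0854 F [ 1.1 -0.9  0.1]
shift cm [ 0.43 18.58  3.21] turn [-0.001  0.004 -0.003] rows 4.0
```

Call:
move_arm --plan '[0.4,5,1,0,0,0,1,0.4,10,2,0,0,0,1,0.4,15,3,0,0,0,1,0.4,18.6,3,0,0,0,1,0.4,18.6,3,0,0,0,1,0.4,18.6,3,0,0,0,1]'

```text
t: 8.95
ee_pos: [0.5437, 0.3477, 0.212]
tcp_rot: [-0.0, 1.0, -0.001, 0.002]
ft_force: [0.0, -0.1, 0.9]
width: 0.0849
```

```bash
python3 wr.py w5; python3 g.py .544 .346 .10 90;python3 - <<'E'
from ms import *
d=dict(np.load("pics/w5.npz")); W=cloud(d); Z=W[...,2]
m=red(d)&(Z>.13)&(Z<.15)
k,l,st,c=cv2.connectedComponentsWithStats(m.astype(np.uint8)); i=1+np.argmax(st[1:,4]); print(c[i]); rep("tall",hull(d,(l==i).astype(np.uint8),.14))
E
```

```text
t 9.0 pos [0.5446 0.3454 0.2122] yaw 89.8 -> 90.0 q7 1.07 w 0.0851 F [-0.5 -1.2  0.5]
shift cm [ 0.11  0.09 11.22] turn [-0.002  0.005 -0.003] rows 3.0
[315.11610831 215.68334098]
tall rect c [543.2 347.7] size [36.8 39.3] ang 67.9 | circ [543.1 347.6] R 20.2
```

View pics/w5.png

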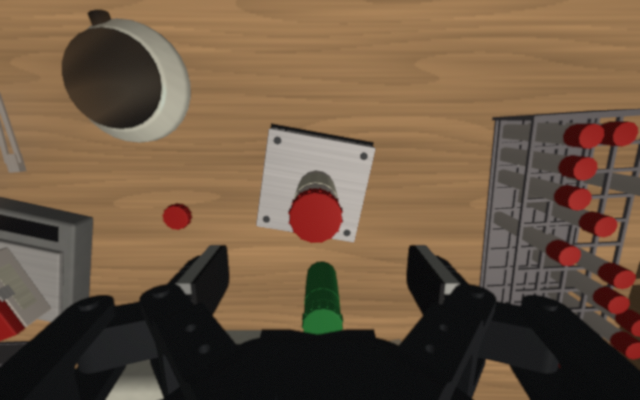

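The tall bottle's cap (315,216) is centred between the jaws. The green look-alike (322,300) stays clear behind. Descend and grip.

Call:
move_arm --plan '[0.1,0.1,4,0,0,0,1,0.1,0.1,8,0,0,0,1,0.1,0.1,10.5,0,0,0,1,0.1,0.1,11.3,0,0,0,1,0.1,0.1,11.3,0,0,0,0.6,0.1,0.1,11.3,0,0,0,0.3,0.1,0.1,11.3,0,0,0,0.2,0.1,0.1,11.3,0,0,0,0.15,0.1,0.1,11.3,0,0,0,0.15,0.1,0.1,11.3,0,0,0,0.15]' --newtons 40

```text
t: 10.0
ee_pos: [0.5458, 0.3465, 0.1017]
tcp_rot: [0.002, 1.0, -0.0, 0.004]
ft_force: [-0.3, -2.0, 6.3]
width: 0.0375
```

```bash
python3 g.py .544 .346 .10 90;python3 g.py .4415 .1535 .2 90
```

```text
t 10.0 pos [0.5458 0.3465 0.1017] yaw 89.8 -> 90.0 q7 1.1 w 0.0375 F [-0.3 -2.   6.3]
shift cm [ 0.18 -0.05  0.17] turn [-0.001  0.008 -0.003] rows 1.0
t 10.0 pos [0.5458 0.3465 0.1017] yaw 89.8 -> 90.0 q7 1.1 w 0.0375 F [-0.3 -2.   6.3]
shift cm [ 10.29 -19.34  -9.9 ] turn [-0.001  0.008 -0.003] rows 5.0
```

Call:
move_arm --plan '[0,0,-3,0,0,0,0.15,0,0,-8,0,0,0,0.15,2,-3.5,-9.8,0,0.005,0,0.15,4,-7.5,-9.8,0,0.005,0,0.15,6,-11.5,-9.8,0,0.005,0,0.15,8,-15.5,-9.8,0,0.005,0,0.15,10.1,-19.3,-9.8,0,0.005,0,0.15,10.1,-19.3,-9.8,0,0.005,0,0.15,10.1,-19.3,-8,0,0.005,0,0.15,10.1,-19.3,-6,0,0.005,0,0.15]'

```text
t: 11.0
ee_pos: [0.4446, 0.1546, 0.1619]
tcp_rot: [0.002, 1.0, 0.001, 0.003]
ft_force: [0.3, -0.2, -0.9]
width: 0.0372
```

```bash
python3 wr.py w6; python3 g.py .4435 .1535 .102 90
```

```text
t 11.05 pos [0.4417 0.1535 0.1582] yaw 89.8 -> 90.0 q7 1.22 w 0.0371 F [-1.7 -0.4 -2.7]
shift cm [-0.18  0.01  5.62] turn [-0.002 -0.    -0.003] rows 2.0
```

View pics/w6.png

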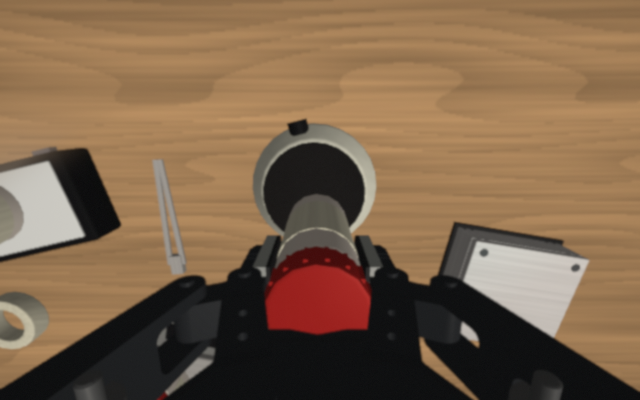

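The tall bottle is held upright over the empty shaker (313,185). Lowering it slowly.

Call:
move_arm --plan '[-0.1,0,1.5,0,0,0,0.15,-0.15,0,3,0,0,0,0.15,-0.15,0,4.2,0,0,0,0.15,-0.15,0,4.8,0,0,0,0.15,-0.15,0,5.1,0,0,0,0.15,-0.15,0,5.3,0,0,0,0.15,-0.15,0,5.4,0,0,0,0.15,-0.15,0,5.5,0,0,0,0.15,-0.15,0,5.6,0,0,0,0.15,-0.15,0,5.6,0,0,0,0.15]'

```text
t: 12.05
ee_pos: [0.4433, 0.1534, 0.1023]
tcp_rot: [0.002, 1.0, -0.001, -0.0]
ft_force: [-0.6, -0.0, -1.0]
width: 0.037
```

```bash
python3 g.py .4435 .1535 .102 90
```

```text
t 12.05 pos [0.4433 0.1534 0.1023] yaw 89.8 -> 90.0 q7 1.28 w 0.037 F [-0.6 -0.  -1. ]
shift cm [-0.02  0.01  0.03] turn [-0.002 -0.    -0.003] rows 1.0
```

Call:
move_arm --plan '[0,0,0.1,0,0,0,0.15,0,0,0.15,0,0,0,0.15,0,0,0.15,0,0,0,0.15]'

```text
t: 12.35
ee_pos: [0.4436, 0.1535, 0.1017]
tcp_rot: [0.002, 1.0, -0.001, -0.0]
ft_force: [-2.7, -1.5, 5.7]
width: 0.0374
```

Contact (about 6 N). Release and rise.

Call:
move_arm --plan '[0,0,0,0,0,0,0.4,0,0,0,0,0,0,0.6,0,0,0,0,0,0,0.9,0,0,0,0,0,0,1,0,0,-1,0,0,0,1,0,0,-5,0,0,0,1,0,0,-10,0,0,0,1,0,0,-15,0,0,0,1,0,0,-16,0,0,0,1]'

```text
t: 13.25
ee_pos: [0.4478, 0.155, 0.269]
tcp_rot: [0.002, 1.0, 0.003, 0.006]
ft_force: [0.7, -0.0, 0.3]
width: 0.0853
```

```bash
python3 wr.py w7; python3 g.py .557 -.342 .2 90;python3 - <<'E'
from ms import *
d=dict(np.load("pics/w7.npz")); W=cloud(d); Z=W[...,2]
m=red(d)&(Z>.13)&(Z<.15)
k,l,st,c=cv2.connectedComponentsWithStats(m.astype(np.uint8)); i=1+np.argmax(st[1:,4]); print(c[i]); rep("tall",hull(d,(l==i).astype(np.uint8),.14))
near=np.hypot(W[...,0]-.44,W[...,1]-.15)<.065
rep("shk",hull(d,(near&(Z>.036)&(Z<.044)).astype(np.uint8),.04))
near=np.hypot(W[...,0]-.545,W[...,1]-.344)<.09
rep("cold",hull(d,(near&(Z>.036)&(Z<.044)).astype(np.uint8),.04))
E
```

```text
t 13.3 pos [0.4472 0.155  0.2679] yaw 89.8 -> 90.0 q7 1.15 w 0.0852 F [0.5 0.1 0.2]
shift cm [-11.11 -49.69   6.62] turn [ 0.006  0.009 -0.004] rows 11.0
[314.54843206 188.40766551]
tall rect c [441.  154.8] size [38.2 38.4] ang 49.1 | circ [441.3 154.9] R 19.9
shk rect c [436.6 153.2] size [80.4 88.5] ang 2.7 | circ [440.7 153.3] R 44.5
cold rect c [543.3 343.5] size [109.7 102.8] ang 79.7 | circ [544.2 343.7] R 73.9
```

View pics/w7.png

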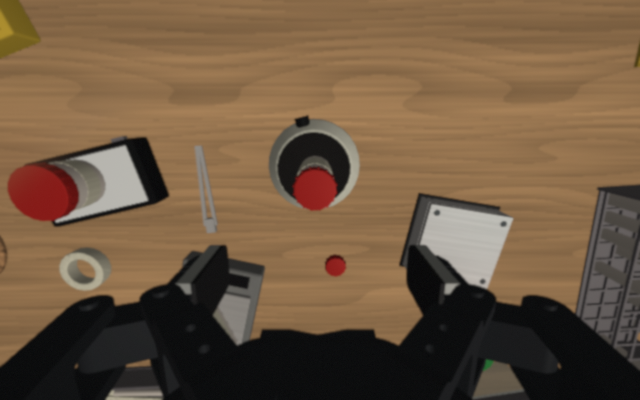

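The tall bottle stands upright in the middle of the shaker (cap 315,188; about 1.5 mm off). Back to the square bottle.

Call:
move_arm --plan '[-11.1,-49.7,6.5,0.006,0.009,0,1,-11.1,-49.7,6.5,0.006,0.009,0,1,-11.1,-49.7,6.5,0.006,0.009,0,1,-11.1,-49.7,6.5,0.006,0.009,0,1,-11.1,-49.7,6.5,0.006,0.009,0,1,-11.1,-49.7,6.5,0.006,0.009,0,1,-11.1,-49.7,6.5,0.006,0.009,0,1,-11.1,-49.7,6.5,0.006,0.009,0,1,-11.1,-49.7,6.5,0.006,0.009,0,1,-11.1,-49.7,6.5,0.006,0.009,0,1]'

```text
t: 14.3
ee_pos: [0.5536, -0.3315, 0.2006]
tcp_rot: [0.002, 1.0, 0.0, -0.001]
ft_force: [0.8, 0.4, 0.4]
width: 0.0855
```

```bash
python3 g.py .557 -.342 .17 90
```

```text
t 14.3 pos [ 0.5536 -0.3315  0.2006] yaw 89.8 -> 90.0 q7 2.34 w 0.0855 F [0.8 0.4 0.4]
shift cm [-0.35 -1.05  3.05] turn [ 0.001 -0.002 -0.003] rows 1.0
```

Call:
move_arm --plan '[-0.35,-1.05,2,0,0,0,1,-0.35,-1.05,3,0,0,0,1,-0.35,-1.05,3,0,0,0,1,-0.35,-1.05,3,0,0,0,1]'

```text
t: 14.7
ee_pos: [0.5571, -0.3398, 0.1697]
tcp_rot: [0.001, 1.0, 0.001, -0.002]
ft_force: [-0.4, -0.2, -0.3]
width: 0.085
```

```bash
python3 wr.py w8; python3 g.py .557 -.342 .0385 90;python3 - <<'E'
from ms import *
d=dict(np.load("pics/w8.npz")); W=cloud(d); Z=W[...,2]
near=np.hypot(W[...,0]-.557,W[...,1]+.342)<.06
m=red(d)&(Z>.06)&near; rep("cap",hull(d,m.astype(np.uint8),.079))
m=cv2.morphologyEx((near&(Z>.049)&(Z<.061)).astype(np.uint8),cv2.MORPH_OPEN,np.ones((3,3)));rep("shoulder",hull(d,m,.055))
E
```

```text
t 14.75 pos [ 0.5577 -0.34    0.1706] yaw 89.9 -> 90.0 q7 2.37 w 0.0854 F [ 0.1 -0.5 -0.1]
shift cm [ 0.04 -0.23 13.21] turn [ 0.002 -0.002 -0.001] rows 3.0
cap rect c [ 554.8 -340.5] size [27.8 27.9] ang 45.4 | circ [ 555.2 -340.5] R 15.0
shoulder rect c [ 555.8 -340.2] size [45.1 43.9] ang 89.9 | circ [ 555.8 -340.3] R 29.9
```

Call:
move_arm --plan '[0.2,-0.1,4,0,0,0,1,0.2,-0.1,8.5,0,0,0,1,0.2,-0.1,12,0,0,0,1,0.2,-0.1,13,0,0,0,1,0.2,-0.1,13,0,0,0,0.6,0.2,-0.1,13,0,0,0,0.3,0.2,-0.1,13,0,0,0,0.2,0.2,-0.1,13,0,0,0,0.2,0.2,-0.1,13,0,0,0,0.2,0.2,-0.1,13,0,0,0,0.2]' --newtons 40

```text
t: 15.75
ee_pos: [0.5576, -0.3422, 0.0438]
tcp_rot: [0.001, 1.0, -0.0, 0.001]
ft_force: [-0.3, 0.8, 7.7]
width: 0.0455
```

```bash
python3 g.py .557 -.342 .0385 90; python3 g.py .544 .3437 .2 79.5
```

```text
t 15.75 pos [ 0.5576 -0.3422  0.0438] yaw 89.9 -> 90.0 q7 2.46 w 0.0455 F [-0.3  0.8  7.7]
shift cm [0.06 0.02 0.53] turn [-0.     0.003 -0.001] rows 1.0
t 15.75 pos [ 0.5576 -0.3422  0.0438] yaw 89.9 -> 79.5 q7 2.46 w 0.0455 F [-0.3  0.8  7.7]
shift cm [  1.38  68.59 -15.65] turn [-0.     0.003  0.182] rows 15.0
```

Call:
move_arm --plan '[0,0,-4,0,0,0,0.2,0,0,-9,0,0,0,0.2,0,1,-13,0,0,0,0.2,0,4,-15.7,0,0,0,0.2,0.2,9,-15.7,0,0,0,0.2,0.4,14,-15.7,0,0,0.03,0.2,0.6,19,-15.7,0,0,0.06,0.2,0.7,24,-15.7,0,0,0.09,0.2,0.8,29,-15.7,0,0,0.12,0.2,0.9,34,-15.7,0,0,0.15,0.2]'

```text
t: 16.75
ee_pos: [0.5478, -0.0006, 0.2011]
tcp_rot: [0.076, 0.997, 0.0, 0.002]
ft_force: [1.1, 0.0, -1.6]
width: 0.0451
```

```bash
python3 g.py .546 .3437 .2 79.5
```

```text
t 16.75 pos [ 0.5478 -0.0006  0.2011] yaw 81.2 -> 79.5 q7 1.56 w 0.0451 F [ 1.1  0.  -1.6]
shift cm [ 5.42 34.    0.13] turn [0.001 0.003 0.03 ] rows 7.0
```

Call:
move_arm --plan '[0.8,5,0,0,0,0.03,0.2,1.6,10,0,0,0,0.03,0.2,2.4,15,0,0,0,0.03,0.2,3.2,20,0,0,0,0.03,0.2,4,25,0,0,0,0.03,0.2,4.8,30,0,0,0,0.03,0.2,5.4,34,0,0,0,0.03,0.2,5.4,34,1,0,0,0.03,0.2,5.4,34,4,0,0,0.03,0.2,5.4,34,6,0,0,0.03,0.2]'

```text
t: 17.75
ee_pos: [0.5456, 0.3437, 0.14]
tcp_rot: [0.091, 0.996, 0.0, 0.001]
ft_force: [0.0, -1.4, -1.4]
width: 0.0457
```

```bash
python3 wr.py w9; python3 g.py .546 .3437 .079 79.5
```

```text
t 17.8 pos [0.5433 0.342  0.1362] yaw 79.5 -> 79.5 q7 1.04 w 0.0451 F [-2.1  0.  -4.4]
shift cm [-0.24  0.25  5.72] turn [-0.005 -0.002  0.001] rows 2.0
```

View pics/w9.png

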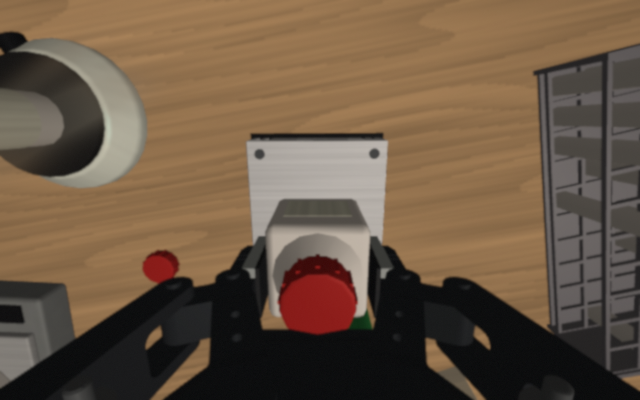

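The square bottle is upright, square to and centred on the cold block (317,190). Lowering.

Call:
move_arm --plan '[-0.2,0.2,2,0,0,0,0.2,-0.2,0.2,3.5,0,0,0,0.2,-0.2,0.2,4.5,0,0,0,0.2,-0.2,0.2,5,0,0,0,0.2,-0.2,0.2,5.3,0,0,0,0.2,-0.2,0.2,5.5,0,0,0,0.2,-0.2,0.2,5.6,0,0,0,0.2,-0.2,0.2,5.7,0,0,0,0.2,-0.2,0.2,5.75,0,0,0,0.2,-0.2,0.2,5.8,0,0,0,0.2]'

```text
t: 18.8
ee_pos: [0.5458, 0.3435, 0.0789]
tcp_rot: [0.091, 0.996, -0.002, -0.001]
ft_force: [-1.6, -0.1, 4.3]
width: 0.0453
```

```bash
python3 g.py .546 .3437 .079 79.5
```

```text
t 18.8 pos [0.5458 0.3435 0.0789] yaw 79.5 -> 79.5 q7 1.07 w 0.0453 F [-1.6 -0.1  4.3]
shift cm [-0.02  0.02 -0.01] turn [-0.004 -0.002  0.001] rows 1.0
```

Contact. Release and rise, then go toward the jar.

Call:
move_arm --plan '[0,0,0,0,0,0,0.4,0,0,0,0,0,0,0.65,0,0,0,0,0,0,0.9,0,0,0,0,0,0,1,0,0,-1,0,0,0,1,0,0,-5,0,0,0,1,0,0,-10,0,0,0,1,0,0,-15,0,0,0,1,0,0,-19,0,0,0,1]'

```text
t: 19.7
ee_pos: [0.5472, 0.3442, 0.2732]
tcp_rot: [0.091, 0.996, -0.001, 0.0]
ft_force: [0.4, 1.0, 0.6]
width: 0.0855
```

```bash
python3 wr.py w10; python3 g.py .454 -.13 .2 76.5;python3 - <<'E'
from ms import *
d=dict(np.load("pics/w10.npz")); W=cloud(d); Z=W[...,2]
near=np.hypot(W[...,0]-.545,W[...,1]-.344)<.09
rep("cold",hull(d,(near&(Z>.036)&(Z<.044)).astype(np.uint8),.04))
near=np.hypot(W[...,0]-.545,W[...,1]-.344)<.06
rep("cap",hull(d,(near&red(d)&(Z>.1)).astype(np.uint8),.114))
m=cv2.morphologyEx((near&(Z>.084)&(Z<.096)).astype(np.uint8),cv2.MORPH_OPEN,np.ones((3,3)));rep("shoulder",hull(d,m,.09))
E
```

```text
t 19.75 pos [0.5509 0.346  0.281 ] yaw 79.5 -> 76.5 q7 0.97 w 0.0854 F [1.7 0.8 4.4]
shift cm [  0.92 -48.63   7.69] turn [0.008 0.009 0.052] rows 10.0
cold rect c [545.3 344.8] size [107.4 103.5] ang 79.9 | circ [545.5 345.1] R 73.6
cap rect c [544.  345.2] size [27. 27.] ang 34.7 | circ [543.8 345.2] R 14.0
shoulder rect c [544.  345.4] size [45.2 44.7] ang 79.6 | circ [544.  345.2] R 30.2
```

View pics/w10.png

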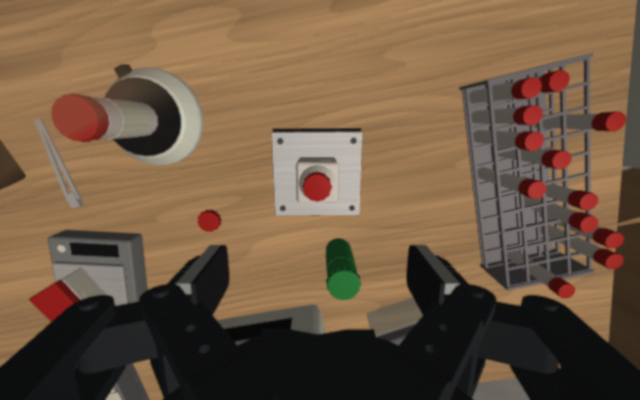

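The square bottle (317,185) is centred on the cold block within about 1.5 mm. Now the jar.

Call:
move_arm --plan '[0.9,-48.6,6,0,0.008,0.05,1,0.9,-48.6,6,0,0.008,0.05,1,0.9,-48.6,6,0,0.008,0.05,1,0.9,-48.6,6,0,0.008,0.05,1,0.9,-48.6,6,0,0.008,0.05,1,0.9,-48.6,6,0,0.008,0.05,1,0.9,-48.6,6,0,0.008,0.05,1,0.9,-48.6,6,0,0.008,0.05,1,0.9,-48.6,6,0,0.008,0.05,1,0.9,-48.6,6,0,0.008,0.05,1]'

```text
t: 20.75
ee_pos: [0.4527, -0.1336, 0.2173]
tcp_rot: [0.118, 0.993, 0.005, 0.001]
ft_force: [1.3, -1.0, 0.8]
width: 0.0856
```

```bash
python3 g.py .454 -.129 .2 76.5
```

```text
t 20.75 pos [ 0.4527 -0.1336  0.2173] yaw 76.4 -> 76.5 q7 1.64 w 0.0856 F [ 1.3 -1.   0.8]
shift cm [-0.02  0.46  1.73] turn [ 0.01   0.002 -0.002] rows 1.0
```

Call:
move_arm --plan '[0,0.5,1.5,0.01,0,0,1,0,0.5,1.5,0.01,0,0,1,0,0.5,1.5,0.01,0,0,1]'

```text
t: 21.05
ee_pos: [0.4539, -0.1281, 0.2025]
tcp_rot: [0.118, 0.993, -0.0, 0.001]
ft_force: [1.0, 0.2, 1.0]
width: 0.0854
```

```bash
python3 wr.py w11; python3 - <<'E'
from ms import *
d=dict(np.load("pics/w11.npz")); W=cloud(d); Z=W[...,2]
hsv=cv2.cvtColor(d["image"],cv2.COLOR_RGB2HSV)
near=np.hypot(W[...,0]-.455,W[...,1]+.12)<.095
rep("light z",hull(d,cv2.morphologyEx((near&(Z>.036)&(Z<.044)).astype(np.uint8),cv2.MORPH_OPEN,np.ones((3,3))),.04))
rep("jar",hull(d,(near&red(d)&(Z>.09)).astype(np.uint8),.1))
E
python3 g.py .454 -.129 .085 76.5
```

```text
light z rect c [ 457.7 -121.2] size [ 80.6 135.7] ang 13.2 | circ [ 457.5 -121.3] R 76.7
jar rect c [ 453.4 -127.8] size [56.8 58.8] ang 76.5 | circ [ 453.5 -128.1] R 30.0
t 21.1 pos [ 0.4544 -0.1278  0.2028] yaw 76.5 -> 76.5 q7 1.65 w 0.0852 F [-0.2  0.5 -0.5]
shift cm [ 0.04 -0.13 11.78] turn [ 0.     0.002 -0.   ] rows 3.0
```

View pics/w11.png

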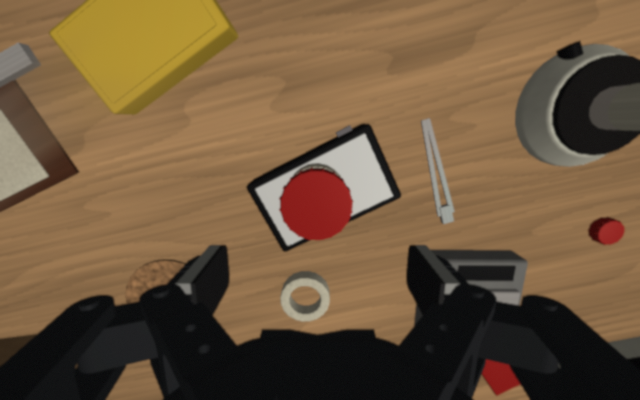

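Jar cap (316,203) is centred between the jaws on the light box (323,187). Grip on the cap.

Call:
move_arm --plan '[0.1,-0.05,4,0,0,0,1,0.1,-0.05,8,0,0,0,1,0.1,-0.05,11,0,0,0,1,0.1,-0.05,11.8,0,0,0,1,0.1,-0.05,11.8,0,0,0,0.75,0.1,-0.05,11.8,0,0,0,0.5,0.1,-0.05,11.8,0,0,0,0.4,0.1,-0.05,11.8,0,0,0,0.4,0.1,-0.05,11.8,0,0,0,0.4,0.1,-0.05,11.8,0,0,0,0.4]' --newtons 40

```text
t: 22.1
ee_pos: [0.4555, -0.1282, 0.0865]
tcp_rot: [0.117, 0.993, 0.0, 0.003]
ft_force: [-1.3, 0.3, 7.9]
width: 0.0589
```

```bash
python3 g.py .454 -.129 .085 76.5;python3 g.py .557 -.342 .2 90
```

```text
t 22.1 pos [ 0.4555 -0.1282  0.0865] yaw 76.5 -> 76.5 q7 1.91 w 0.0589 F [-1.3  0.3  7.9]
shift cm [ 0.13 -0.11  0.15] turn [0.002 0.006 0.   ] rows 1.0
t 22.1 pos [ 0.4555 -0.1282  0.0865] yaw 76.5 -> 90.0 q7 1.91 w 0.0589 F [-1.3  0.3  7.9]
shift cm [-14.92 -18.41 -11.29] turn [ 0.001  0.006 -0.235] rows 6.0
```

Call:
move_arm --plan '[0,0,-3,0,0,0,0.4,0,0,-7,0,0,0,0.4,-2,-2.5,-9,0,0,-0.05,0.4,-5,-6,-9,0,0,-0.1,0.4,-8,-10,-9,0,0,-0.15,0.4,-11,-14,-9,0,0,-0.2,0.4,-14.9,-18.4,-8,0,0.005,-0.235,0.4,-14.9,-18.4,-6,0,0.005,-0.235,0.4,-14.9,-18.4,-3,0,0.005,-0.235,0.4,-14.9,-18.4,0,0,0.005,-0.235,0.4]'

```text
t: 23.1
ee_pos: [0.5576, -0.3428, 0.0863]
tcp_rot: [0.001, 1.0, 0.0, 0.001]
ft_force: [0.3, 0.7, -1.3]
width: 0.059
```

```bash
python3 wr.py w12; python3 g.py .557 -.342 .0515 90
```

```text
t 23.15 pos [ 0.5542 -0.3394  0.0802] yaw 90.0 -> 90.0 q7 2.48 w 0.0587 F [-1.9  1.6 -5.2]
shift cm [-0.3  -0.28  2.87] turn [ 0.005 -0.008 -0.   ] rows 1.0
```

View pics/w12.png

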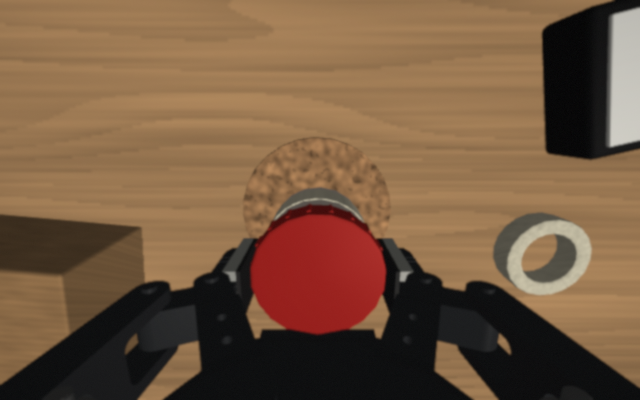

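The jar is held upright over the mat (317,200). Lowering.

Call:
move_arm --plan '[-0.2,-0.2,1,0,0,0,0.4,-0.2,-0.2,1.8,0,0,0,0.4,-0.2,-0.2,2.2,0,0,0,0.4,-0.2,-0.2,2.5,0,0,0,0.4,-0.2,-0.2,2.7,0,0,0,0.4,-0.2,-0.2,2.8,0,0,0,0.4,-0.2,-0.2,2.9,0,0,0,0.4,-0.2,-0.2,2.95,0,0,0,0.4]'

```text
t: 23.95
ee_pos: [0.5562, -0.3415, 0.0518]
tcp_rot: [0.0, 1.0, 0.003, -0.003]
ft_force: [-2.3, 2.6, 4.7]
width: 0.0585
```

Call:
move_arm --plan '[0,0,0,0,0,0,0.55,0,0,0,0,0,0,0.75,0,0,0,0,0,0,0.95,0,0,0,0,0,0,1,0,0,-1,0,0,0,1,0,0,-5,0,0,0,1,0,0,-10,0,0,0,1,0,0,-15,0,0,0,1,0,0,-18,0,0,0,1]'

```text
t: 24.85
ee_pos: [0.5586, -0.3444, 0.2373]
tcp_rot: [0.001, 1.0, 0.001, -0.0]
ft_force: [-0.5, -0.6, 0.5]
width: 0.0851
```

```bash
python3 g.py .70 -.02 .26 76
```

```text
t 24.85 pos [ 0.5586 -0.3444  0.2373] yaw 89.9 -> 76.0 q7 2.39 w 0.0851 F [-0.5 -0.6  0.5]
shift cm [-14.09  32.47  -2.21] turn [ 0.002 -0.001  0.243] rows 8.0
```

Call:
move_arm --plan '[-2,5,-2.2,0,0,0,1,-4,10,-2.2,0,0,0.05,1,-6,15,-2.2,0,0,0.05,1,-8,20,-2.2,0,0,0.05,1,-10,25,-2.2,0,0,0.05,1,-12,30,-2.2,0,0,0.05,1,-13,34,-2.2,0,0,0.05,1,-13,34,-2.2,0,0,0.05,1,-13,34,-2.2,0,0,0.05,1]'

```text
t: 25.75
ee_pos: [0.6902, 0.0021, 0.2596]
tcp_rot: [0.021, 1.0, 0.002, -0.001]
ft_force: [-0.6, 0.4, 0.5]
width: 0.0856
```

```bash
python3 wr.py w13; python3 - <<'E'
from ms import *
d=dict(np.load("pics/w13.npz")); W=cloud(d); Z=W[...,2]
near=np.hypot(W[...,0]-.652,W[...,1]-.006)<.09
k=np.ones((3,3))
rep("pan z",hull(d,cv2.morphologyEx((near&(Z>.0375)&(Z<.0425)).astype(np.uint8),cv2.MORPH_OPEN,k),.04))
m=(near&(Z>.079)&(Z<.088)).astype(np.uint8); m=cv2.morphologyEx(m,cv2.MORPH_OPEN,k)
rep("box",hull(d,m,.084))
hs=cv2.cvtColor(d["image"],cv2.COLOR_RGB2HSV)
rep("boxred",hull(d,(near&red(d)&(Z>.075)).astype(np.uint8),.084))
near=np.hypot(W[...,0]-.458,W[...,1]+.121)<.095
rep("light z",hull(d,cv2.morphologyEx((near&(Z>.036)&(Z<.044)).astype(np.uint8),cv2.MORPH_OPEN,k),.04))
near=np.hypot(W[...,0]-.557,W[...,1]+.342)<.07
rep("jar",hull(d,(near&red(d)&(Z>.05)).astype(np.uint8),.065))
E
```

```text
pan z rect c [647.2  32.4] size [48.2 67.9] ang 76.5 | circ [647.2  32.4] R 40.7
box rect c [656.1   9. ] size [85.1 41.6] ang 21.1 | circ [656.4   8.9] R 46.4
boxred rect c [656.5   8.9] size [84.2 40.5] ang 20.9 | circ [656.3   9.4] R 45.5
light z rect c [ 506.8 -148.1] size [64.  16.2] ang 88.2 | circ [ 501.4 -147.9] R 32.1
jar rect c [ 567.1 -302.5] size [ 8.4 39.2] ang 72.0 | circ [ 565.8 -306.5] R 19.6
```

View pics/w13.png

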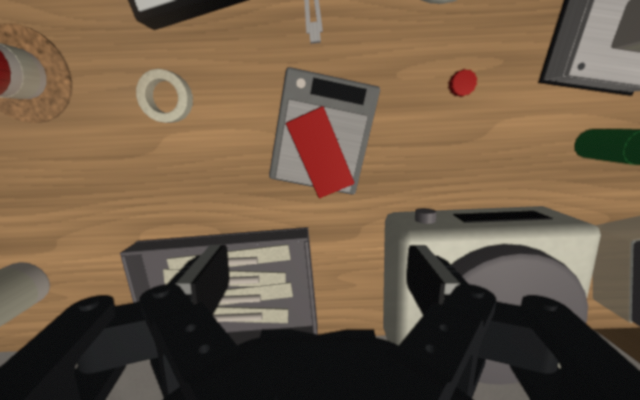

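The slide box (320,152) is on the balance (325,130), long axis at 21°, measured 85 x 42 mm. I'll turn to 111° and grip it across its width.

```bash
python3 g.py .656 .009 .15 111;  python3 g.py .656 .009 .067 111
```

```text
t 25.8 pos [ 0.6893 -0.0026  0.26  ] yaw 87.3 -> 111.0 q7 1.78 w 0.085 F [ 0.4 -0.3 -0.6]
shift cm [ 3.37  0.98 11.  ] turn [ 0.002 -0.001 -0.414] rows 3.0
t 25.8 pos [ 0.6893 -0.0026  0.26  ] yaw 87.3 -> 111.0 q7 1.78 w 0.085 F [ 0.4 -0.3 -0.6]
shift cm [ 3.35  0.96 19.3 ] turn [ 0.002 -0.001 -0.414] rows 4.0
```

Call:
move_arm --plan '[3.4,1,4,0,0,-0.15,1,3.4,1,8,0,0,-0.28,1,3.4,1,11,0,0,-0.414,1,3.4,1,11,0,0,-0.414,1,3.4,1,11,0,0,-0.414,1]'

```text
t: 26.3
ee_pos: [0.6555, 0.0059, 0.1509]
tcp_rot: [-0.179, 0.984, 0.0, -0.0]
ft_force: [0.4, -0.8, 0.3]
width: 0.0856
```

```bash
python3 wr.py w14; python3 - <<'E'
from ms import *
d=dict(np.load("pics/w14.npz")); W=cloud(d); Z=W[...,2]
near=np.hypot(W[...,0]-.656,W[...,1]-.009)<.06
rep("boxred",hull(d,(near&red(d)&(Z>.075)).astype(np.uint8),.084))
E
python3 g.py .656 .009 .067 111
```

```text
boxred rect c [655.4   8.5] size [84.9 40.8] ang 21.3 | circ [655.4   9. ] R 46.1
t 26.35 pos [0.6568 0.0062 0.1523] yaw 110.7 -> 111.0 q7 2.18 w 0.0854 F [-0.6 -0.4  0.3]
shift cm [-0.    0.29  8.53] turn [-0.     0.002 -0.006] rows 2.0
```

View pics/w14.png

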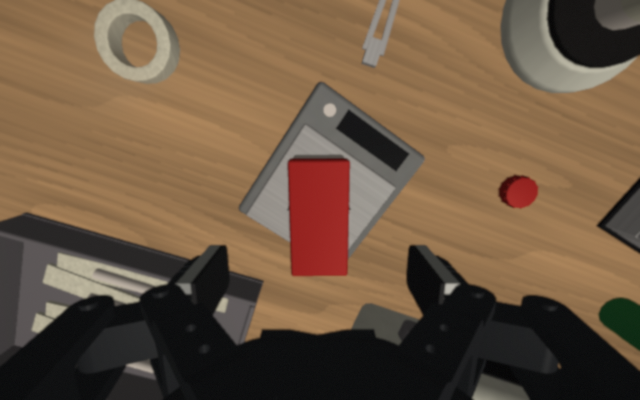

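```bash
python3 - <<'E'
from ms import *
d=dict(np.load("pics/w14.npz")); W=cloud(d)
for p in [(258,283),(250,285),(255,300),(28,218),(370,312)]: print(p,np.round(W[p[1],p[0]],3))
E
```

```text
(258, 283) [ 0.594 -0.016  0.279]
(250, 285) [ 0.765 -0.023  0.015]
(255, 300) [ 0.764 -0.013  0.037]
(28, 218) [ 0.774 -0.241  0.009]
(370, 312) [0.746 0.098 0.023]
```

The tray edge is at x ≥ 0.76, so it is clear. Descend and grip.

Call:
move_arm --plan '[0.1,0.25,3,0,0,0,1,0.1,0.25,6,0,0,0,1,0.1,0.25,8,0,0,0,1,0.1,0.25,8.5,0,0,0,1,0.1,0.25,8.5,0,0,0,0.6,0.1,0.25,8.5,0,0,0,0.3,0.1,0.25,8.5,0,0,0,0.2,0.1,0.25,8.5,0,0,0,0.15,0.1,0.25,8.5,0,0,0,0.15,0.1,0.25,8.5,0,0,0,0.15]' --newtons 50

```text
t: 27.35
ee_pos: [0.6572, 0.008, 0.0697]
tcp_rot: [-0.179, 0.984, -0.0, 0.003]
ft_force: [-0.7, 0.2, 6.1]
width: 0.0412
```

```bash
python3 g.py .656 .009 .067 111;python3 g.py .4585 -.121 .2 13.2
```

```text
t 27.35 pos [0.6572 0.008  0.0697] yaw 110.7 -> 111.0 q7 2.23 w 0.0412 F [-0.7  0.2  6.1]
shift cm [0.07 0.13 0.27] turn [-0.001  0.006 -0.006] rows 1.0
t 27.35 pos [0.6572 0.008  0.0697] yaw 110.7 -> 193.2 q7 2.23 w 0.0412 F [-0.7  0.2  6.1]
shift cm [ 23.06  -5.08 -13.17] turn [-0.005  0.004 -1.441] rows 10.0
```

Call:
move_arm --plan '[0,0,-3,0,0,0,0.15,0,0,-8,0,0,0.1,0.15,2,-0.5,-12,0,0,0.24,0.15,5.5,-1,-13,0,0,0.38,0.15,9,-2,-13,0,0,0.52,0.15,12.5,-2.7,-13,0,0,0.66,0.15,16,-3.5,-13,0,0,0.8,0.15,19.5,-4.3,-13,0,0,0.94,0.15,23,-5,-13,0,0,1.08,0.15,23,-5,-13,0,0,1.22,0.15]'

```text
t: 28.35
ee_pos: [0.4527, -0.123, 0.1968]
tcp_rot: [0.423, 0.906, 0.003, -0.001]
ft_force: [-0.3, -0.9, -0.9]
width: 0.0409
```

```bash
python3 g.py .457 -.1225 .15 13.2
```

```text
t 28.35 pos [ 0.4527 -0.123   0.1968] yaw 40.0 -> 13.2 q7 1.13 w 0.0409 F [-0.3 -0.9 -0.9]
shift cm [-0.25  0.34  4.68] turn [ 0.004 -0.005  0.467] rows 4.0
```

Call:
move_arm --plan '[-0.2,0.3,0,0,0,0.14,0.15,-0.2,0.3,1,0,0,0.28,0.15,-0.2,0.3,2,0,0,0.4,0.15,-0.2,0.3,4,0,0,0.467,0.15,-0.2,0.3,5,0,0,0.467,0.15,-0.2,0.3,5,0,0,0.467,0.15]'

```text
t: 28.95
ee_pos: [0.4547, -0.1221, 0.1455]
tcp_rot: [0.621, 0.784, 0.002, -0.003]
ft_force: [-0.0, 0.8, -1.1]
width: 0.041
```

```bash
python3 wr.py w15; python3 g.py .457 -.1225 .0695 13.2
```

```text
t 29.0 pos [ 0.4556 -0.1224  0.1464] yaw 13.3 -> 13.2 q7 0.85 w 0.0408 F [-0.   0.4 -0.1]
shift cm [-0.09  0.12  7.69] turn [ 0.001 -0.006  0.001] rows 2.0
```

View pics/w15.png

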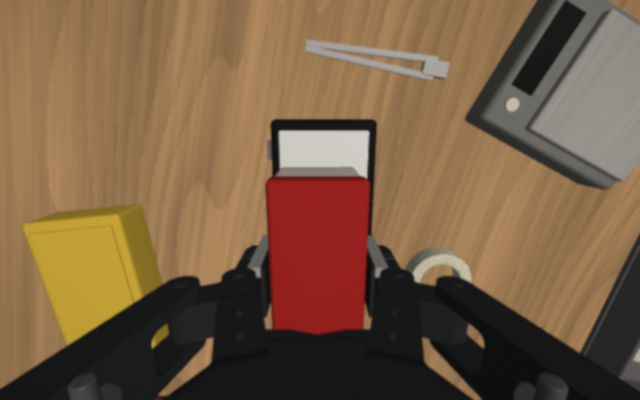

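The slide box is held level above the light box, but the light box axis (324) looks a few pixels right of the box (318). Checking.

```bash
python3 - <<'E'
from ms import *
d=dict(np.load("pics/w15.npz")); W=cloud(d); Z=W[...,2]
near=np.hypot(W[...,0]-.458,W[...,1]+.121)<.095
m=(near&(Z>.036)&(Z<.044)).astype(np.uint8)
m[:, :]=cv2.morphologyEx(m,cv2.MORPH_OPEN,np.ones((3,3)))
h=hull(d,m,.04).reshape(-1,2); 
a=np.radians(13.2); e=np.array([np.cos(a),np.sin(a)]); f=np.array([-e[1],e[0]])
print("across",(h@e).min(),(h@e).max(),"along max",(h@f).max(),(h@f).min())
b=hull(d,(red(d)&(Z>.17)).astype(np.uint8),.1464-.0297+.044) if 0 else None
print("light centre guess", np.array([457.8,-121.3])@e, "along",np.array([457.8,-121.3])@f)
mb=(red(d)&(np.hypot(W[...,0]-.456,W[...,1]+.122)<.07)&(Z>.13)).astype(np.uint8); hb=hull(d,mb,.1464-.0297+.044).reshape(-1,2)
print("box across",(hb@e).min(),(hb@e).max(),"along",(hb@f).min(),(hb@f).max())
E
```

```text
across 378.80493712309175 458.8033906619753 along max -154.18272666467152 -201.27975844398438
light centre guess 418.00546119091024 along -222.63414925517253
box across 394.28259713625636 435.4189928352289 along -247.70537178243782 -176.34837491102772
```

Call:
move_arm --plan '[-0.25,0.35,2,0,0,0,0.15,-0.25,0.35,4.5,0,0,0,0.15,-0.25,0.35,6,0,0,0,0.15,-0.25,0.35,6.8,0,0,0,0.15,-0.25,0.35,7.2,0,0,0,0.15,-0.25,0.35,7.4,0,0,0,0.15,-0.25,0.35,7.55,0,0,0,0.15,-0.25,0.35,7.65,0,0,0,0.15,-0.25,0.35,7.75,0,0,0,0.15,-0.25,0.35,7.8,0,0,0,0.15]'

```text
t: 30.0
ee_pos: [0.4601, -0.1232, 0.0696]
tcp_rot: [0.621, 0.784, 0.003, -0.003]
ft_force: [-3.2, 3.6, 13.3]
width: 0.0411
```

```bash
python3 g.py .457 -.1225 .0695 13.2
```

```text
t 30.0 pos [ 0.4601 -0.1232  0.0696] yaw 13.3 -> 13.2 q7 0.98 w 0.0411 F [-3.2  3.6 13.3]
shift cm [ 0.14 -0.29  0.01] turn [ 0.002 -0.008  0.001] rows 1.0
```

Contact at 13 N. Release and rise.

Call:
move_arm --plan '[0,0,0,0,0,0,0.4,0,0,0,0,0,0,0.65,0,0,0,0,0,0,0.9,0,0,0,0,0,0,1,0,0,-1,0,0,0,1,0,0,-5,0,0,0,1,0,0,-10,0,0,0,1,0,0,-15,0,0,0,1,0,0,-17,0,0,0,1,0,0,-17,0,0,0,1]'

```text
t: 31.0
ee_pos: [0.4627, -0.1253, 0.2428]
tcp_rot: [0.62, 0.784, 0.006, -0.0]
ft_force: [-0.5, -0.3, -0.4]
width: 0.0853
```

```bash
python3 wr.py w16; python3 g.py .557 -.342 .17 76; python3 - <<'E'
from ms import *
d=dict(np.load("pics/w16.npz")); W=cloud(d); Z=W[...,2]; k=np.ones((3,3))
near=np.hypot(W[...,0]-.458,W[...,1]+.121)<.095
rep("light z",hull(d,cv2.morphologyEx((near&(Z>.036)&(Z<.044)).astype(np.uint8),cv2.MORPH_OPEN,k),.04))
rep("box",hull(d,(near&red(d)&(Z>.075)).astype(np.uint8),.084))
near=np.hypot(W[...,0]-.652,W[...,1]-.006)<.09
rep("pan z",hull(d,cv2.morphologyEx((near&(Z>.0375)&(Z<.0425)).astype(np.uint8),cv2.MORPH_OPEN,k),.04))
E
```

```text
t 31.05 pos [ 0.4613 -0.1244  0.2409] yaw 13.3 -> 76.0 q7 0.69 w 0.0855 F [-0.4  0.1 -0.2]
shift cm [-23.44   4.26   6.91] turn [ 0.01  -0.005 -1.094] rows 8.0
light z rect c [ 458.7 -120.8] size [ 80.5 135.2] ang 13.4 | circ [ 459.  -121.3] R 75.8
box rect c [ 459.6 -120.9] size [39.4 83. ] ang 14.2 | circ [ 460.  -120.8] R 45.3
pan z rect c [651.7   8.1] size [91.8 91.7] ang 76.1 | circ [651.5   8. ] R 63.1
```

View pics/w16.png

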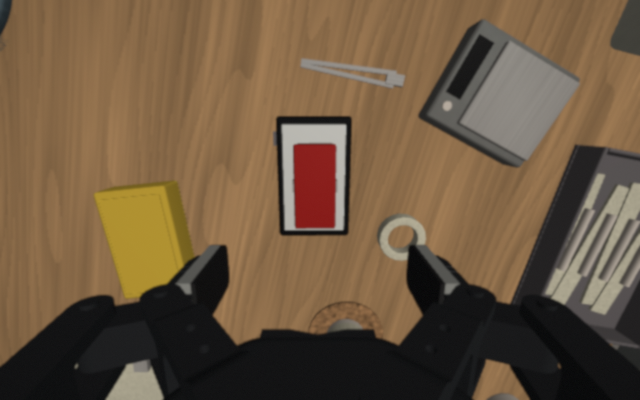

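The slide box (315,187) is centred on the light box, about 1 mm off. The empty pan measures 91.8 mm square, centre (0.6516, 0.008). Now the jar.

Call:
move_arm --plan '[-3,0.6,3,0,0,-0.14,1,-6,1.1,4,0,0,-0.28,1,-9,1.7,4,0,0,-0.42,1,-12,2.2,4,0,0,-0.56,1,-15,2.8,4,0,0,-0.7,1,-18,3.3,4,0,0,-0.84,1,-21,3.9,5,0,0,-0.98,1,-23.4,4.3,5,0,0,-1.09,1,-23.4,4.3,6,0,0,-1.09,1,-23.4,4.3,6,0,0,-1.09,1]'

```text
t: 32.05
ee_pos: [0.5546, -0.341, 0.1753]
tcp_rot: [0.126, 0.992, 0.007, -0.002]
ft_force: [0.0, 0.4, -0.1]
width: 0.0851
```

```bash
python3 wr.py w17; python3 - <<'E'
from ms import *
d=dict(np.load("pics/w17.npz")); W=cloud(d); Z=W[...,2]
near=np.hypot(W[...,0]-.557,W[...,1]+.342)<.06
rep("jar",hull(d,(near&red(d)&(Z>.05)).astype(np.uint8),.065))
E
python3 g.py .557 -.341 .050 76
```

```text
jar rect c [ 555.3 -339.4] size [58.5 59.8] ang 73.8 | circ [ 555.  -339.9] R 30.1
t 32.1 pos [ 0.5553 -0.3401  0.1761] yaw 75.6 -> 76.0 q7 2.15 w 0.0855 F [-0.5 -0.1 -0.7]
shift cm [-0.25 -0.21 12.61] turn [ 0.013 -0.005 -0.006] rows 3.0
```

View pics/w17.png

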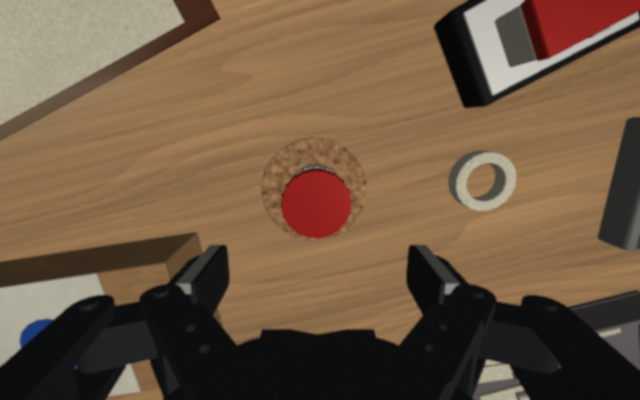

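```bash
python3 - <<'E'
from ms import *
d=dict(np.load("pics/w17.npz")); W=cloud(d)
for p in [(185,245),(192,240),(150,260),(10,275),(190,255)]: print(p,np.round(W[p[1],p[0]],3))
E
```

```text
(185, 245) [ 0.571 -0.475  0.034]
(192, 240) [ 0.572 -0.475  0.018]
(150, 260) [ 0.567 -0.49   0.067]
(10, 275) [ 0.554 -0.631  0.049]
(190, 255) [ 0.584 -0.476  0.03 ]
```

Jar (316,203) is centred; the wooden block's nearest face is at y = -0.475, so it is clear. Grip.

Call:
move_arm --plan '[-0.1,-0.05,4,0.01,0,0,1,-0.1,-0.05,8.5,0.01,0,0,1,-0.1,-0.05,11.5,0.01,0,0,1,-0.1,-0.05,12.6,0.01,0,0,1,-0.1,-0.05,12.6,0.01,0,0,0.75,-0.1,-0.05,12.6,0.01,0,0,0.5,-0.1,-0.05,12.6,0.01,0,0,0.4,-0.1,-0.05,12.6,0.01,0,0,0.4,-0.1,-0.05,12.6,0.01,0,0,0.4,-0.1,-0.05,12.6,0.01,0,0,0.4]' --newtons 40

```text
t: 33.1
ee_pos: [0.5571, -0.3398, 0.0519]
tcp_rot: [0.125, 0.992, 0.001, -0.001]
ft_force: [-0.2, 0.6, 6.0]
width: 0.0589
```

```bash
python3 g.py .653 .0075 .17 76
```

```text
t 33.1 pos [ 0.5571 -0.3398  0.0519] yaw 75.6 -> 76.0 q7 2.22 w 0.0589 F [-0.2  0.6  6. ]
shift cm [ -0.65  36.05 -11.72] turn [ 0.002 -0.002 -0.006] rows 8.0
```

Call:
move_arm --plan '[0,0,-4,0,0,0,0.4,0,0,-9,0,0,0,0.4,0,3,-11.7,0,0,0,0.4,-0.1,8,-11.7,0,0,0,0.4,-0.3,13,-11.7,0,0,0,0.4,-0.4,18,-11.7,0,0,0,0.4,-0.5,23,-11.7,0,0,0,0.4,-0.6,28,-11.7,0,0,0,0.4,-0.7,32,-11.7,0,0,0,0.4,-0.7,36,-11.7,0,0,0,0.4]'

```text
t: 34.1
ee_pos: [0.6531, 0.0095, 0.1692]
tcp_rot: [0.124, 0.992, 0.001, -0.001]
ft_force: [-0.2, -0.3, -1.0]
width: 0.0586
```

```bash
python3 wr.py w18;  python3 g.py .6535 .0075 .087 76
```

```text
t 34.15 pos [0.6553 0.0208 0.1686] yaw 76.4 -> 76.0 q7 1.57 w 0.0586 F [ 2.6  7.4 -2.6]
shift cm [-0.17 -1.42  8.14] turn [ 0.01  -0.004  0.006] rows 2.0
```

View pics/w18.png

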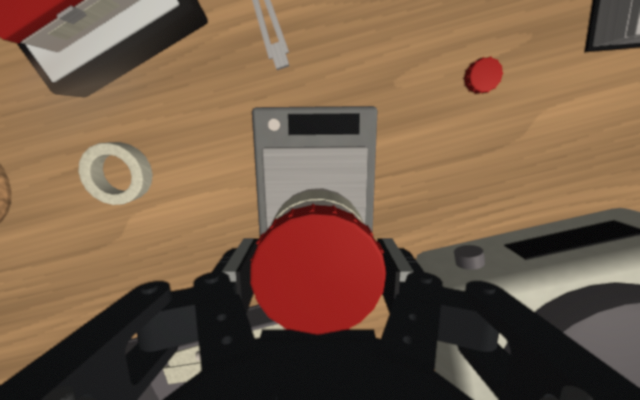

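```bash
python3 - <<'E'
from ms import *
d=dict(np.load("pics/w18.npz")); W=cloud(d); Z=W[...,2]
m=(W[...,0]>.6)&(W[...,0]<.8)&(W[...,1]>.06)&(W[...,1]<.2)&(Z>.03)&(Z<.14)
m[:, :420]=0
P=W[m]; print(np.round(P.min(0),3),np.round(P.max(0),3)); i=np.hypot(P[:,0]-.667,P[:,1]-.064).argmin(); print(P[i])
E
```

```text
[0.731 0.092 0.03 ] [0.8   0.2   0.121]
[0.74402028 0.10076961 0.07750655]
```

Clear of the kitchen scale (75 mm or more). Settle and lower.

Call:
move_arm --plan '[-0.1,-1.4,1,0.005,0,0,0.4,-0.15,-1.4,4,0.005,0,0,0.4,-0.15,-1.4,6,0.005,0,0,0.4,-0.15,-1.4,7,0.005,0,0,0.4,-0.15,-1.4,7.5,0.005,0,0,0.4,-0.15,-1.4,7.75,0.005,0,0,0.4,-0.15,-1.4,7.9,0.005,0,0,0.4,-0.15,-1.4,8,0.005,0,0,0.4,-0.15,-1.4,8.1,0.005,0,0,0.4,-0.15,-1.4,8.15,0.005,0,0,0.4]'

```text
t: 35.15
ee_pos: [0.6537, 0.0079, 0.0875]
tcp_rot: [0.119, 0.993, 0.003, -0.001]
ft_force: [0.2, 0.1, -2.2]
width: 0.0587
```

```bash
python3 g.py .6535 .0075 .087 76
```

```text
t 35.15 pos [0.6537 0.0079 0.0875] yaw 76.4 -> 76.0 q7 1.64 w 0.0587 F [ 0.2  0.1 -2.2]
shift cm [ 0.02 -0.04  0.05] turn [ 0.006 -0.003  0.007] rows 1.0
```

Call:
move_arm --plan '[0,0,0.1,0,0,0,0.4,0,0,0.15,0,0,0,0.4,0,0,0.15,0,0,0,0.4]'

```text
t: 35.45
ee_pos: [0.654, 0.0078, 0.087]
tcp_rot: [0.119, 0.993, 0.003, -0.001]
ft_force: [-3.3, 1.0, 5.0]
width: 0.0587
```

Call:
move_arm --plan '[0,0,0,0,0,0,0.55,0,0,0,0,0,0,0.75,0,0,0,0,0,0,0.95,0,0,0,0,0,0,1,0,0,-1,0,0,0,1,0,0,-5,0,0,0,1,0,0,-10,0,0,0,1,0,0,-15,0,0,0,1,0,0,-20,0,0,0,1,0,0,-20,0,0,0,1]'

```text
t: 36.45
ee_pos: [0.6593, 0.0047, 0.2975]
tcp_rot: [0.119, 0.993, 0.005, 0.008]
ft_force: [1.2, -0.3, -0.4]
width: 0.0849
```

```bash
cat > fin.py <<'E'
from ms import *
d=dict(np.load("pics/w19.npz")); W=cloud(d); Z=W[...,2]; k=np.ones((3,3))
near=np.hypot(W[...,0]-.652,W[...,1]-.008)<.09
rep("pan",hull(d,cv2.morphologyEx((near&(Z>.0375)&(Z<.0425)).astype(np.uint8),cv2.MORPH_OPEN,k),.04))
rep("jar",hull(d,(near&red(d)&(Z>.09)).astype(np.uint8),.1))
from rig import arm
d=arm.get_image("top"); cv2.imwrite("pics/top1.png",d["image"][:,:,::-1]); W=cloud(d); Z=W[...,2]
for n,c,z in (("jar",(.652,.008),.1),("tall",(.441,.1535),.14),("sq",(.545,.344),.114),("box",(.4585,-.121),.084)):
    m=(red(d)&(np.hypot(W[...,0]-c[0],W[...,1]-c[1])<.06)&(Z>.07)).astype(np.uint8)
    rep(n,hull(d,m,z)); print("  top z",np.round(np.median(Z[m>0]),4))
E
python3 wr.py w19; python3 fin.py; python3 g.py .6 0 .3
```

```text
pan rect c [653.4   8.9] size [91.  90.4] ang 76.4 | circ [652.8   9. ] R 62.9
jar rect c [653.8   9.6] size [57.  57.6] ang 32.6 | circ [653.9  10. ] R 29.8
jar rect c [648.8 -12.7] size [18.9 54.2] ang 77.8 | circ [650.3  -5.7] R 27.1
  top z 0.1001
t 36.55 pos [0.6554 0.006  0.2898] yaw 76.3 -> 76.3 q7 1.53 w 0.0852 F [-0.7  0.1 -0.3]
shift cm [ 5.24 -1.88 -1.04] turn [ 0.008  0.002 -0.   ] rows 2.0Traceback (most recent call last):
  File "fin.py", line 10, in <module>
    rep(n,hull(d,m,z)); print("  top z",np.round(np.median(Z[m>0]),4))
          ~~~~^^^^^^^
  File "ms.py", line 9, in hull
    ct=max(cs,key=cv2.contourArea).reshape(-1,2)
       ~~~^^^^^^^^^^^^^^^^^^^^^^^^
ValueError: max() iterable argument is empty
```

View pics/w19.png

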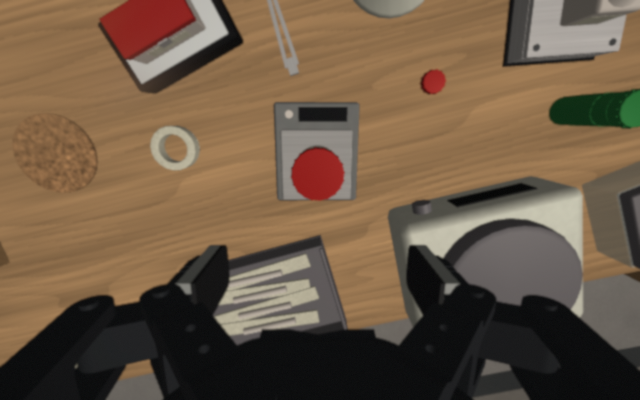

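View pics/top1.png

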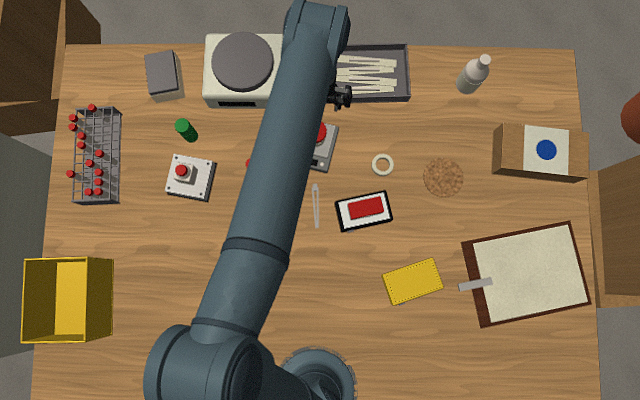

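The jar (318,175) is centred on the pan. In the top view the arm hides the shaker, so I'll move aside and check everything once more.

Call:
move_arm --plan '[2,-35,-4,0,0,0,1,2,-35,-4,0,0,0,1,2,-35,-4,0,0,0,1,2,-35,-4,0,0,0,1,2,-35,-4,0,0,0,1,2,-35,-4,0,0,0,1,2,-35,-4,0,0,0,1,2,-35,-4,0,0,0,1,2,-35,-4,0,0,0,1]'

```text
t: 37.45
ee_pos: [0.5505, -0.3321, 0.3255]
tcp_rot: [0.122, 0.993, 0.004, -0.0]
ft_force: [0.6, 0.2, 0.2]
width: 0.0852
```

```bash
python3 - <<'E'
from ms import *
from rig import arm
for nm in ("top","side"):
    d=arm.get_image(nm); cv2.imwrite(f"pics/{nm}2.png",d["image"][:,:,::-1]); W=cloud(d); Z=W[...,2]
    for n,c,z in (("jar",(.652,.008),.1),("tall",(.441,.1535),.14),("sq",(.545,.344),.114),("box",(.4585,-.121),.084)):
        m=(red(d)&(np.hypot(W[...,0]-c[0],W[...,1]-c[1])<.06)&(Z>.07)&(Z<.16)).astype(np.uint8)
        if m.sum()<20: print(nm,n,"hidden"); continue
        rep(nm+" "+n,hull(d,m,z)); print("  top z",np.round(np.percentile(Z[m>0],90),4))
s=arm.observe(); print(s["t"],s["ee_pos"],abs(s["qvel"]).max())
E
```

```text
top jar rect c [652.9   5.9] size [58.6 53.8] ang 0.6 | circ [652.9   5.6] R 30.3
  top z 0.1032
top tall rect c [442.8 151.1] size [36.4 38.7] ang 0.7 | circ [442.9 151.1] R 20.3
  top z 0.1429
top sq rect c [544.2 340.4] size [26.1 22.8] ang 3.4 | circ [543.7 339.8] R 14.9
  top z 0.1173
top box rect c [ 459.7 -124.3] size [40.4 84.8] ang 13.2 | circ [ 459.  -124.9] R 45.7
  top z 0.0876
side jar rect c [649.6  14.8] size [58.3 77.5] ang 47.0 | circ [649.4  14.5] R 38.9
  top z 0.1013
side tall rect c [438.4 157.4] size [37.6 50.6] ang 55.0 | circ [439.3 158.7] R 25.4
  top z 0.1411
side sq rect c [540.5 345.2] size [27.3 38.9] ang 61.2 | circ [540.2 344.7] R 20.1
  top z 0.1144
side box rect c [ 458.2 -119. ] size [44.  94.6] ang 13.8 | circ [ 455.6 -119.6] R 49.0
  top z 0.0853
37.55 [ 0.55345406 -0.32764016  0.32511044] 0.02655076137289522
```

View pics/side2.png

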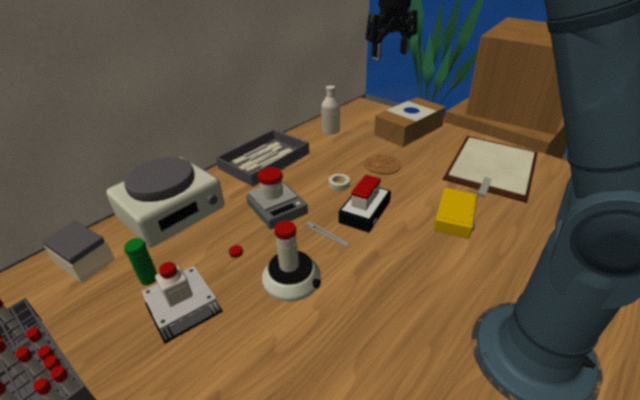

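View pics/top2.png

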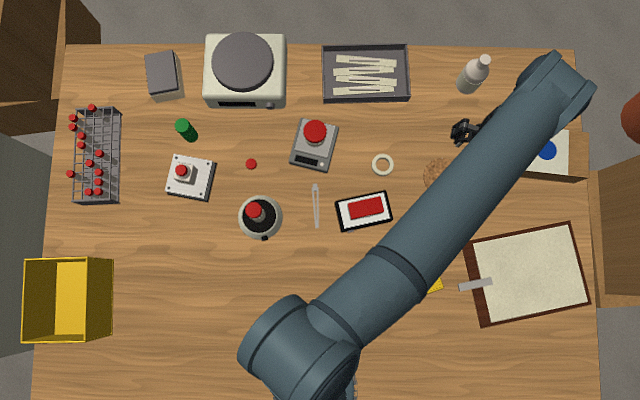

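Both views show all four containers upright and centred on their own stations, with the gripper free and well clear. Handing in.

```bash
python3 -c "
from rig import arm
print(arm.job_done())"
```

```text
the job is handed in; nothing more can be done
None
```

I handed the job in at about 37.6 s of the 141 s allowed, with all four containers on their own stations; no verdict was reported. I did it as two swaps via the cork mat: the square bottle was parked while the tall bottle moved, then the jar while the slide box moved.

**Position:** after each release the wrist camera put each container within about 1.5 mm of its station's middle, against 15 mm allowed. The final top view agreed to a few millimetres, and its tops were about 3 mm above nominal for all four. The side view's tops were within about 1.5 mm.

**Side view:** its sideways positions were up to about 7 mm different. Its outlines include the sides of the caps, so I did not rely on those.

**Handling:** nothing was tipped or dropped. The force read at each set-down was 4 to 13 N. In the last pictures the gripper was clear of everything, and the green and yellow look-alikes had not been touched.

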